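# Build the spacer, washer and bushing stack on a sprung-catch spindle

### The job

Make up the pivot stack on the leaning spindle of the assembly stand: first the spacer, then the washer, then the bushing, threaded on one at a time and each pushed down past the spring catch. Finish with the stack closed up and fully home on the spindle's shoulder, the catch snapped out again above the bushing and everything let go. Push firmly but do not ram anything, and leave the wrench, the oil bottle and the gear where they are.

Things in the scene. Friction and masses are not known exactly. Their poses are not given: they have to be found in the camera images.
- spacer_mid (a point): Centre (half-way up, on the axis) of the spacer, a narrow plain steel tube: outside diameter 28 mm, height 24 mm, through bore 18 mm. It stands on end on a rubber mat whose top is 3 mm above the bench. z is its bore's axis; either end may go first.
- washer_mid (a point): Centre of the washer, a flat steel ring: outside diameter 46 mm, thickness 5 mm, through bore 18 mm. It lies flat on the same mat. z is its bore's axis; either face may go first.
- bushing_mid (a point): Centre (half-way up, on the axis) of the bushing, a thick-walled steel ring: outside diameter 40 mm, height 20 mm, through bore 18 mm. It stands on end on the same mat. z is its bore's axis; either end may go first. The three parts swap places on the mat from one start to the next.
- seat (a point): Centre of the round shoulder (diameter 32 mm) at the foot of the leaning spindle on the grey stand, 105 mm above the bench; the stand is fixed. z points up along the spindle, 25 degrees from vertical, leaning roughly towards the robot; y is level; x points away from the robot and upwards. Home: spacer centre 12 mm, washer centre 26.5 mm, bushing centre 39 mm up the spindle from here.
- spindle_tip (a point): Centre of the flat end of the spindle, a round steel bar of diameter 16 mm, 75 mm long from the shoulder to this point; the last 1.5 mm taper to 14 mm. The parts have only 1 mm of play all round on it. A part pressed on it with over 80 N counts as rammed. Same axes as the seat.
- catch (a joint): Sprung steel leaf, 5 mm wide, in the spindle's upper (+x) side, hinged 64.5 mm from the shoulder, sloping out to its foot, 4.5 mm proud, 52 mm from the shoulder. 0 rad = out, 0.35 = flush. A ring pushed down folds it in (about 5 to 12 N) and it snaps out behind; no ring comes back up past it. A part let go below it may stay put until the next one pushes it down.
- wrench: Bystander: steel open-ended spanner, 190 mm long, lying on the bench; do not disturb.
- oil: Bystander: grey oil bottle, 64 mm diameter, 150 mm tall, origin under its centre; do not disturb.
- gear: Bystander: dark steel gear, 72 mm diameter, 30 mm tall with its hub, origin under its centre; do not disturb.
Things that resemble listed ones, but are neither listed nor needed, are in the scene too. Leave any orange look-alike of the part that bears bushing_mid alone.

How it is judged:
By the outcome, as a careful person would: the job done as asked, in the order asked, and still so for the second after the job is handed in, with the robot touching nothing.
It also fails if it takes over 72 s, if anything falls off the work surface, if the arm or the gripper's body presses on something with over 40 N, if the wrist force passes 120 N, or if a joint passes its speed limit or range.

### The arm

A 6-joint arm with a two-finger parallel gripper is mounted at the origin on the work surface. World frame = base frame: x ahead of the robot, y to its left, z up, the work surface at z = 0. Lengths are in mm, angles in degrees, forces in N, time in s.
With the tool pointing down it reaches from about 300 to 850 mm from the base axis. Payload 4.2 kg.
Tool frame: the origin (TCP) lies at the very end of the fingers, on their centre line; the grasp point (between the pads) lies 19 mm behind it (env.grasp_offset is the distance from the TCP to the grasp point, in mm); z points along the fingers, y is the line along which they close (so a half turn about z gives the same grasp; the last joint's range is limited). The gripper opens to 91 mm and grips with 3 to 60 N. Pads are 32 mm wide; open, the fingers measure 118 mm over their backs; the gripper's body (76 mm by 178 mm) begins 60 mm behind the grasp point.
Start: joints at [64.687, 18.312, 89.639, -0, 72.044, -1.146], TCP at [235.411, 524.619, 213.976] pointing down, gripper open.
Joint ranges: [-177.97, 177.97], [-48.28, 115.42], [12.27, 149.76], [-77.06, 257.06], [2.81, 150.46], [-146.56, 146.56]. Speed limits (degrees/s): [147.25, 147.25, 180, 180, 180, 180].

### API

Orientations are given as [roll, pitch, yaw] about the fixed x, y, z axes, in that order (R = Rz(yaw) Ry(pitch) Rx(roll)).
In Python, from workcell import env gives the robot as it stands. The module is installed in compiled form; this text tells all that it offers.
- The arm moves only by the tool send_rows, never from a script. Its argument "motion" is a list of rows, each an object of numbers: "tx", "ty", "tz": the shift along the tool's x, y, z in units of 500 mm (1.0 is 500 mm); "rx", "ry", "rz": the turn, a rotation vector about the tool's x, y, z in units of 30 degrees (1.0 is 30 degrees); "gripper": the closure, from -1 (fully open) to 1 (shut). In form: [{"tx": .., "ty": .., "tz": .., "rx": .., "ry": .., "rz": .., "gripper": ..}, ...]. A call has 1 to 12 rows; each row shifts and turns the commanded pose from where the row before left it, along the tool's axes as they then stand; what a row does not reach is not made up. A row lasts 1/8 s, in which the tool goes at most 62.5 mm and 10.7 degrees, less where a joint would pass 70% of its speed; a pose out of reach is approached as far as the arm can. A call with a number of a shift or a turn outside -1 to 1 is refused whole. A call with a gripper value outside its range is refused whole. The fingers move at their own pace and stop on an object; "grip_force" is the grip in N (left out, the last holds). Time passes only in rows, so rows that do not move let the fingers close. It gives the time, the measured TCP pose, the force, the opening and the grip force at its end, in the units of the state.
- env.state(): the state, without advancing time (a new reading comes with each control period).
- env.grab_frame(name): name is "side" or "top" or "wrist"; returns a dict with "frame" (384x512x3 uint8, red, green, blue), "vertical_fov" (degrees; the focal length in pixels is half the picture's height over the tangent of half this angle, whatever the lens; pixels are square), "cx", "cy" (the principal point, pixels), "k1" (the pictures are not rectified: a ray, as slopes to the right and down, at radius r is drawn at 1 + k1 r^2 times it, then the intrinsics apply), "rvec" (rotation vector, rad) and "tvec" (3), from world to camera coordinates, as OpenCV has them; the wrist camera has in their place "T_tool_cam" (4x4, takes a point from camera to tool coordinates, whose origin is the TCP and whose axes are the flange's). Camera axes: x right, y down, z forward; pixel columns grow to the right and rows downward; lengths in mm; the calibration is good to about 2 mm. A picture is of the moment at which its call begins: read the wrist's pose just before it. There is no depth.
- env.job_done(): hands the job in; it is judged then, once.
The state is a dict: "time_s": time; "qpos": joint angles; "qvel": joint speeds; "effort": joint torques, N m; "ee_pos": TCP position; "ee_rot": TCP orientation; "force": force on the tool from outside, world axes, zero at the start; "torque": the same for the moment, N m; "gripper_width": finger opening in mm; "gripper_force": force on a finger pad.
Only numpy, scipy, OpenCV 4.12 (cv2) and the standard library are available. Lean on these libraries where they do the work, as an engineer would, in place of code of your own. Each camera call takes 0.05 s, during which the arm holds its last target. There are 200 camera calls.

## Working session

There is one attempt and no reset: what is moved stays moved. The work goes in short steps, Python scripts to look and compute and a tool call to move; the robot and the scene stay as the last step left them, time stands still between calls to the robot, and variables do not carry over. Pictures are saved under pics/ and viewed, at most 10 in all, crops included, and the job is handed in when it is done.

Besides the shell and the picture viewer there is one more tool, called after "Call:" as name([rows], argument=value, ...), one row to a line, values as JSON. send_rows: Moves the arm, as the interface text tells. Shifts and turns lie within -1 to 1; 1 stands for 500 mm of shift or 30 degrees of turn. Its arguments: {"type":"object","properties":{"motion":{"type":"array"},"grip_force":{"type":"number"}},"required":["motion"]}

```bash
mkdir -p pics
cat > h.py <<'E'
import numpy as np, cv2, pickle
from scipy.spatial.transform import Rotation as R
def K(f):
    fl=192/np.tan(np.radians(f["vertical_fov"])/2); return np.array([[fl,0,f["cx"]],[0,fl,f["cy"]],[0,0,1.]])
def pose(f,st=None):
    if "rvec" in f:
        Rw=cv2.Rodrigues(np.array(f["rvec"],float))[0]; return Rw, np.array(f["tvec"],float).ravel()
    T=np.array(f["T_tool_cam"]); Rt=R.from_euler('xyz',st["ee_rot"],degrees=True).as_matrix(); p=np.array(st["ee_pos"])
    Rc=Rt@T[:3,:3]; c=Rt@T[:3,3]+p; return Rc.T,-Rc.T@c
def ray(f,uv,st=None):
    Rw,t=pose(f,st); n=cv2.undistortPoints(np.array(uv,float).reshape(-1,1,2),K(f),np.array([f["k1"],0,0,0.])).reshape(-1,2)
    d=np.c_[n,np.ones(len(n))]@Rw; return -Rw.T@t, d/np.linalg.norm(d,axis=1)[:,None]
def onz(f,uv,z,st=None):
    c,d=ray(f,uv,st); return c+d*((z-c[2])/d[:,2])[:,None]
def proj(f,P,st=None):
    Rw,t=pose(f,st); return cv2.projectPoints(np.array(P,float).reshape(-1,3),cv2.Rodrigues(Rw)[0],t,K(f),np.array([f["k1"],0,0,0.]))[0].reshape(-1,2)
def grab(env,name,tag):
    st=env.state(); f=env.grab_frame(name); cv2.imwrite(f"pics/{tag}.png",f["frame"][:,:,::-1]); pickle.dump((f,st),open(f"{tag}.pkl","wb")); return f,st
def load(tag): return pickle.load(open(f"{tag}.pkl","rb"))
E
python3 - <<'E'
from workcell import env
from h import *
for n in("side","top","wrist"):
    f,s=grab(env,n,n+"0"); print(n,{k:v for k,v in f.items() if k!="frame"})
print(s)
a=cv2.imread("pics/top0.png");b=cv2.imread("pics/side0.png")
E
```

```text
side {'vertical_fov': 46.64068439121803, 'cx': 249.7311031591665, 'cy': 192.01626069673782, 'k1': -0.10677524660770096, 'rvec': array([ 2.07526652, -0.25103645,  0.12281959]), 'tvec': array([-510.01662224,  196.59121978, 1025.99486636])}
top {'vertical_fov': 44.89411239018668, 'cx': 256.4939501224036, 'cy': 200.64166698674654, 'k1': 0.055939386382253486, 'rvec': array([ 2.16070178, -2.16313582,  0.13016475]), 'tvec': array([  68.98540686,  532.60482809, 1418.06925327])}
wrist {'vertical_fov': 58.085583721767485, 'cx': 264.4932813004302, 'cy': 195.85340471177068, 'k1': -0.10609670195254692, 'T_tool_cam': array([[ 5.68662949e-04, -9.61106898e-01, -2.76176043e-01,
         7.90943147e+01],
       [ 9.99999770e-01,  6.48889271e-04, -1.99109004e-04,
        -9.36902662e-02],
       [ 3.70572708e-04, -2.76175866e-01,  9.61107046e-01,
        -1.71060792e+02],
       [ 0.00000000e+00,  0.00000000e+00,  0.00000000e+00,
         1.00000000e+00]])}
{'time_s': 0.1, 'qpos': array([ 6.46832077e+01,  1.83478838e+01,  8.96971128e+01, -1.50083840e-04,
        7.20457664e+01, -1.14612879e+00]), 'qvel': array([ 0.06092077, -0.05438243, -0.19217412, -0.06798534, -0.0429705 ,
       -0.01821411]), 'effort': array([ 3.10062014e-04, -4.13332379e+01, -2.32510239e+01,  7.27769919e-02,
        4.22813545e-02, -3.38178313e-05]), 'ee_pos': array([235.24963001, 524.18806339, 213.22092092]), 'ee_rot': array([-1.79909252e+02, -1.67280155e-03,  1.55829382e+02]), 'force': array([-0.94058395,  0.4911882 , -0.66436256]), 'torque': array([-0.00147416,  0.03041252, -0.00100729]), 'gripper_force': 0.0, 'gripper_width': 91.71311570452961}
```

View pics/top0.png

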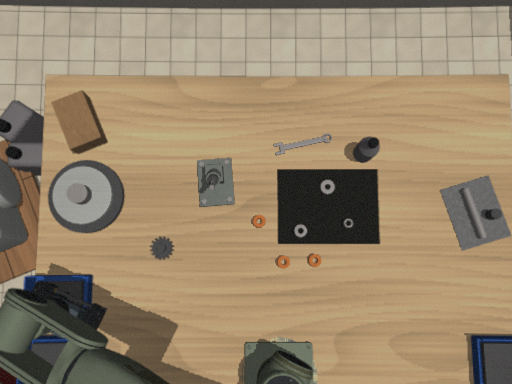

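View pics/side0.png

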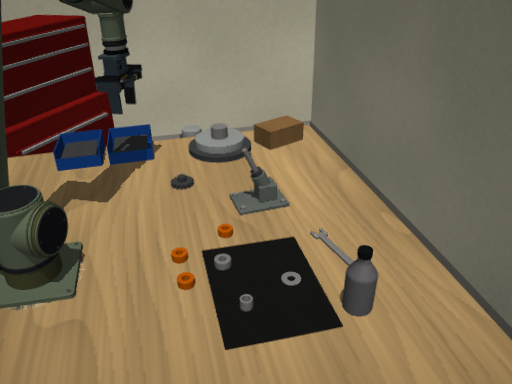

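Top view: the stand is at (215,182), washer at (327,187), bushing at (300,231) and spacer at (348,224), with the robot base at the bottom. Side view: the spindle runs from about (258,178) to (246,150), the washer is at (291,278), bushing at (222,262) and spacer at (246,302).

Run:
```python
from h import *
f,s=load("top0"); g,_=load("side0")
im=f["frame"].astype(int); mat=np.zeros(im.shape[:2],np.uint8); 
sub=im[172:241,280:376]; m=(sub.min(2)>75).astype(np.uint8)
n,l,st,c=cv2.connectedComponentsWithStats(m)
for i in range(1,n):
    if st[i,4]<15: continue
    cc=cv2.minEnclosingCircle(np.argwhere(l==i)[:,::-1].astype(np.float32))
    uv=np.array(cc[0])+[280,172]
    print(uv,cc[1],st[i,4],[onz(f,uv,z)[0].round(1) for z in (8,23,27)])
print("stand",onz(f,[[199,159],[232,158],[234,205],[199,206]],10).round(0))
a=cv2.resize(f["frame"][140:220,175:255],(400,400),interpolation=cv2.INTER_CUBIC)
b=cv2.resize(g["frame"][140:220,220:300],(400,400),interpolation=cv2.INTER_CUBIC)
cv2.imwrite("pics/z1.png",np.hstack([a,b])[:,:,::-1])
for n,P in dict(sp=[0,0,0]).items(): pass
print("mm/px top",np.linalg.norm(np.diff(onz(f,[[215,182],[216,182]],100),axis=0)))
```

```text
[327.23394394 186.6284399 ] 7.37537145614624 145 [array([ 580.1, -156.5,    8. ]), array([ 577.8, -154.2,   23. ]), array([ 577.2, -153.5,   27. ])]
[348. 223.] 4.472236156463623 48 [array([ 464.3, -219.4,    8. ]), array([ 463.3, -216.4,   23. ]), array([ 463. , -215.6,   27. ])]
[300.20754623 230.28302002] 6.398106098175049 107 [array([441.5, -69. ,   8. ]), array([440.7, -67.5,  23. ]), array([440.4, -67.2,  27. ])]
stand [[669. 252.  10.]
 [673. 146.  10.]
 [521. 139.  10.]
 [518. 250.  10.]]
mm/px top 2.9784609668532247
```

View pics/z1.png

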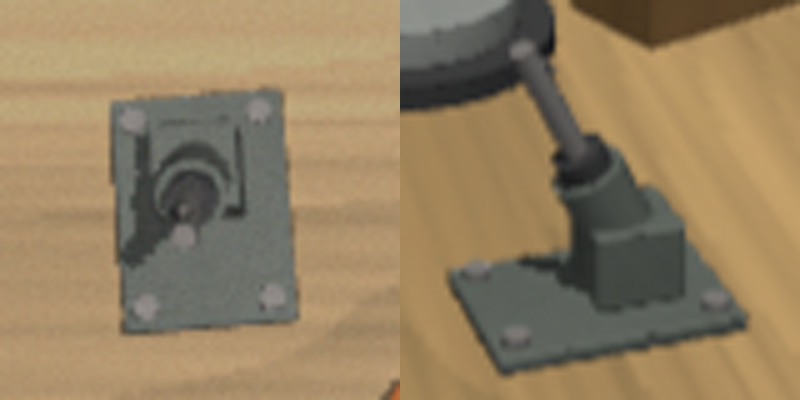

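```bash
cat >> h.py <<'E'
import json
from scipy.spatial.transform import Slerp
def mat(rpy): return R.from_euler('xyz',rpy,degrees=True)
def rows(p0,r0,p1,r1,n,g=-1):
    p0,p1=np.array(p0,float),np.array(p1,float); sl=Slerp([0,1],R.concatenate([r0,r1]))
    out=[]; P=p0; Q=r0; 
    for i in range(n):
        a=(i+1)/n; Pt=p0+(p1-p0)*a; Qt=sl(a)
        d=(Q.inv().apply(Pt-P)/500).round(4); w=(np.degrees((Q.inv()*Qt).as_rotvec())/30).round(4)
        P=P+Q.apply(d*500); Q=Q*R.from_rotvec(np.radians(w*30))
        o={k:float(v) for k,v in zip(("tx","ty","tz","rx","ry","rz"),[*d,*w]) if abs(v)>1e-9}; o["gripper"]=g; out.append(o)
    return out,P,Q
def tri(*obs):
    A=np.zeros((3,3));b=np.zeros(3);L=[]
    for c,d in obs:
        M=np.eye(3)-np.outer(d,d);A+=M;b+=M@c;L.append((c,d))
    X=np.linalg.solve(A,b); return X,[np.linalg.norm((np.eye(3)-np.outer(d,d))@(X-c)) for c,d in L]
E
python3 - <<'E'
from h import *
f,s=load("top0"); g,_=load("side0")
def one(f,uv): c,d=ray(f,[uv]); return c,d[0]
print("tip",tri(one(f,(211.4,186.8)),one(g,(244.3,149.5))))
print("seat",tri(one(f,(213,178.5)),one(g,(257,172.5))))
print("tip on z173",onz(f,[(211.4,186.8)],173),onz(g,[(244.3,149.5)],173),"seat z105",onz(f,[(213,178.5)],105))
r,P,Q=rows(s["ee_pos"],mat(s["ee_rot"]),[555,195,290],mat([180,0,2]),17)
for x in r: print(json.dumps(x))
E
```

```text
tip (array([556.78079051, 195.97566906, 170.13222628]), [np.float64(1.0116409218872728), np.float64(1.0116409218872793)])
seat (array([592.92186562, 198.78224425,  93.46019229]), [np.float64(0.6132090437395207), np.float64(0.613209043739493)])
tip on z173 [[555.34325306 195.84026946 173.        ]] [[556.50012414 189.86422079 173.        ]] seat z105 [[590.3824179 197.8113349 105.       ]]
{"tx": -0.0502, "ty": -0.0199, "tz": -0.009, "rx": -0.0001, "ry": 0.0003, "rz": 0.3016, "gripper": -1}
{"tx": -0.0527, "ty": -0.0118, "tz": -0.009, "ry": 0.0002, "rz": 0.3017, "gripper": -1}
{"tx": -0.0539, "ty": -0.0034, "tz": -0.0091, "rx": -0.0001, "ry": 0.0003, "rz": 0.3016, "gripper": -1}
{"tx": -0.0537, "ty": 0.0051, "tz": -0.009, "rx": -0.0001, "ry": 0.0002, "rz": 0.3016, "gripper": -1}
{"tx": -0.0523, "ty": 0.0136, "tz": -0.009, "ry": 0.0003, "rz": 0.3016, "gripper": -1}
{"tx": -0.0495, "ty": 0.0216, "tz": -0.0091, "rx": -0.0001, "ry": 0.0003, "rz": 0.3017, "gripper": -1}
{"tx": -0.0455, "ty": 0.0291, "tz": -0.009, "ry": 0.0002, "rz": 0.3016, "gripper": -1}
{"tx": -0.0403, "ty": 0.0359, "tz"
[... 241 characters left out ...]
6, "gripper": -1}
{"tx": -0.0196, "ty": 0.0503, "tz": -0.0091, "rx": -0.0001, "ry": 0.0003, "rz": 0.3016, "gripper": -1}
{"tx": -0.0113, "ty": 0.0528, "tz": -0.009, "rx": -0.0001, "ry": 0.0002, "rz": 0.3017, "gripper": -1}
{"tx": -0.0029, "ty": 0.0539, "tz": -0.0091, "ry": 0.0003, "rz": 0.3016, "gripper": -1}
{"tx": 0.0056, "ty": 0.0537, "tz": -0.0091, "rx": -0.0001, "ry": 0.0003, "rz": 0.3016, "gripper": -1}
{"tx": 0.014, "ty": 0.0521, "tz": -0.009, "rx": -0.0001, "ry": 0.0002, "rz": 0.3016, "gripper": -1}
{"tx": 0.0221, "ty": 0.0493, "tz": -0.0091, "ry": 0.0003, "rz": 0.3017, "gripper": -1}
{"tx": 0.0295, "ty": 0.0453, "tz": -0.009, "rx": -0.0001, "ry": 0.0002, "rz": 0.3016, "gripper": -1}
```

Call:
send_rows([
  {"tx":-0.05,"ty":-0.02,"tz":-0.009,"rz":0.3},
  {"tx":-0.053,"ty":-0.012,"tz":-0.009,"rz":0.3},
  {"tx":-0.054,"ty":-0.003,"tz":-0.009,"rz":0.3},
  {"tx":-0.054,"ty":0.005,"tz":-0.009,"rz":0.3},
  {"tx":-0.052,"ty":0.014,"tz":-0.009,"rz":0.3},
  {"tx":-0.05,"ty":0.022,"tz":-0.009,"rz":0.3},
  {"tx":-0.045,"ty":0.029,"tz":-0.009,"rz":0.3},
  {"tx":-0.04,"ty":0.036,"tz":-0.009,"rz":0.3},
  {"tx":-0.034,"ty":0.042,"tz":-0.009,"rz":0.3},
  {"tx":-0.027,"ty":0.047,"tz":-0.009,"rz":0.3},
  {"tx":-0.02,"ty":0.05,"tz":-0.009,"rz":0.3},
  {"tx":-0.011,"ty":0.053,"tz":-0.009,"rz":0.3},
])

```text
invalid input at $.motion[0]: expected keys tx, ty, tz, rx, ry, rz, gripper
```

Call:
send_rows([
  {"tx":-0.003,"ty":0.054,"tz":-0.009,"rz":0.3},
  {"tx":0.006,"ty":0.054,"tz":-0.009,"rz":0.3},
  {"tx":0.014,"ty":0.052,"tz":-0.009,"rz":0.3},
  {"tx":0.022,"ty":0.049,"tz":-0.009,"rz":0.3},
  {"tx":0.03,"ty":0.045,"tz":-0.009,"rz":0.328},
  {},
  {},
])

```text
invalid input at $.motion[0]: expected keys tx, ty, tz, rx, ry, rz, gripper
```

Run:
```python
from workcell import env
from h import *
f,s=grab(env,"wrist","w1"); print(s["time_s"],s["ee_pos"],s["ee_rot"],s["force"],s["qpos"])
print(proj(f,[[556,196,173],[591,198,105]],s))
```

```text
0.15 [235.24779573 524.27339553 213.3261479 ] [-1.79925019e+02 -1.50400416e-03  1.55834099e+02] [ 0.16212617 -0.63279274  0.15659016] [ 6.46869273e+01  1.83427625e+01  8.96891576e+01  2.67331332e-06
  7.20430757e+01 -1.14717313e+00]
[[127.25218756 544.86976682]
 [155.07035792 511.89330425]]
```

View pics/w1.png

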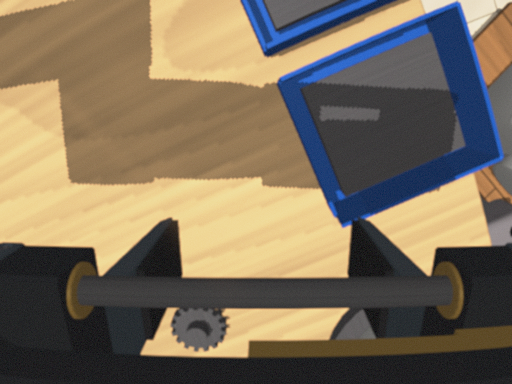

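Rows need every key. The start view shows a blue tray at (400,110) and the fingertips at (175,222) and (355,222), with a crossbar at row 290.

Call:
send_rows([
  {"tx":-0.05,"ty":-0.02,"tz":-0.009,"rx":0,"ry":0,"rz":0.3,"gripper":-1},
  {"tx":-0.053,"ty":-0.012,"tz":-0.009,"rx":0,"ry":0,"rz":0.3,"gripper":-1},
  {"tx":-0.054,"ty":-0.003,"tz":-0.009,"rx":0,"ry":0,"rz":0.3,"gripper":-1},
  {"tx":-0.054,"ty":0.005,"tz":-0.009,"rx":0,"ry":0,"rz":0.3,"gripper":-1},
  {"tx":-0.052,"ty":0.014,"tz":-0.009,"rx":0,"ry":0,"rz":0.3,"gripper":-1},
  {"tx":-0.05,"ty":0.022,"tz":-0.009,"rx":0,"ry":0,"rz":0.3,"gripper":-1},
  {"tx":-0.045,"ty":0.029,"tz":-0.009,"rx":0,"ry":0,"rz":0.3,"gripper":-1},
  {"tx":-0.04,"ty":0.036,"tz":-0.009,"rx":0,"ry":0,"rz":0.3,"gripper":-1},
  {"tx":-0.034,"ty":0.042,"tz":-0.009,"rx":0,"ry":0,"rz":0.3,"gripper":-1},
  {"tx":-0.027,"ty":0.047,"tz":-0.009,"rx":0,"ry":0,"rz":0.3,"gripper":-1},
  {"tx":-0.02,"ty":0.05,"tz":-0.009,"rx":0,"ry":0,"rz":0.3,"gripper":-1},
  {"tx":-0.011,"ty":0.053,"tz":-0.009,"rx":0,"ry":0,"rz":0.3,"gripper":-1},
])

```text
time_s: 1.7
ee_pos: [463.4, 292.8, 267.9]
ee_rot: [-180.0, 0.0, 47.5]
force: [-0.7, -0.1, 0.5]
gripper_width: 90.8
gripper_force: 0.0
```

Call:
send_rows([
  {"tx":-0.003,"ty":0.054,"tz":-0.009,"rx":0,"ry":0,"rz":0.3,"gripper":-1},
  {"tx":0.006,"ty":0.054,"tz":-0.009,"rx":0,"ry":0,"rz":0.3,"gripper":-1},
  {"tx":0.014,"ty":0.052,"tz":-0.009,"rx":0,"ry":0,"rz":0.3,"gripper":-1},
  {"tx":0.022,"ty":0.049,"tz":-0.009,"rx":0,"ry":0,"rz":0.3,"gripper":-1},
  {"tx":0.03,"ty":0.045,"tz":-0.009,"rx":0,"ry":0,"rz":0.328,"gripper":-1},
  {"tx":0,"ty":0,"tz":0,"rx":0,"ry":0,"rz":0,"gripper":-1},
  {"tx":0,"ty":0,"tz":0,"rx":0,"ry":0,"rz":0,"gripper":-1},
])

```text
time_s: 2.58
ee_pos: [557.9, 198.5, 290.1]
ee_rot: [-180.0, 0.1, 2.1]
force: [-0.1, -0.5, 0.1]
gripper_width: 91.4
gripper_force: 0.0
```

Run:
```python
from workcell import env
from h import *
f,s=grab(env,"wrist","w2"); print(s["time_s"],s["ee_pos"],s["ee_rot"],s["force"],s["qpos"].round(1))
print(proj(f,[[556,196,173],[591,198,105]],s))
```

```text
2.575 [557.9496889  198.47725172 290.08828655] [-1.79981068e+02  6.55437222e-02  2.08598075e+00] [-0.11911168 -0.47794016  0.13697137] [ 18.4  17.9  79.4   0.   82.8 106.4]
[[267.54377055 191.74616147]
 [266.37937403 141.25611062]]
```

View pics/w2.png

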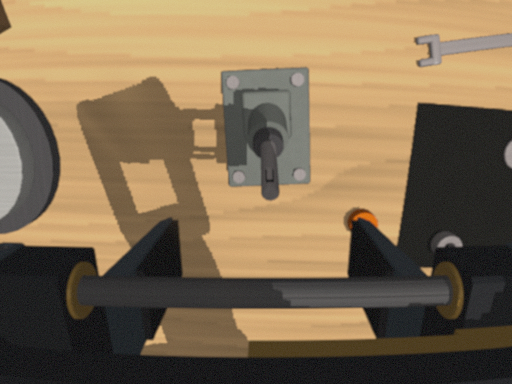

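The wrist view shows the spindle from about (267,140) to its tip at (269,193). The plate bolts are at (233,82), (298,78), (301,174) and (238,177), and an orange look-alike is at (361,220).

Run:
```python
from h import *
f,s=load("w2"); im=f["frame"]
print(im[140:206:2,254:286].sum(2)//3)
B=onz(f,[(233,82),(298,78),(301,174),(238,177)],12,s); print(B.round(1))
d=[B[0]-B[3],B[1]-B[2],B[0]-B[1],B[3]-B[2]]; print([np.degrees(np.arctan2(v[1],v[0])).round(2) for v in d])
```

```text
[[ 42  39  50 ...  93 116 118]
 [ 43  48  47 ...  95 112 117]
 [ 39  45  51 ...  94 111 118]
 ...
 [170 172 170 ... 168 169 168]
 [171 168 169 ... 160 160 162]
 [167 168 169 ... 157 157 159]]
[[652.1 241.6  12. ]
 [660.  160.7  12. ]
 [537.7 149.4  12. ]
 [530.5 233.   12. ]]
[np.float64(4.02), np.float64(5.29), np.float64(95.55), np.float64(94.92)]
```

Run:
```python
from h import *
np.set_printoptions(linewidth=250,threshold=10**6)
f,s=load("w2"); im=f["frame"]
print(im[158:206:2,256:284].sum(2)//3)
```

```text
[[123 118 116 110  92  72  64  68  74  72  76  77  79  77  75  77  76  73  70  75  89 116 125 125 126 127 124 125]
 [122 121 121 122 104  79  63  67  71  73  77  73  76  80  78  76  74  74  69  70  84 112 123 125 126 123 122 124]
 [122 122 123 119 105  80  67  69  74  72  74  76  78  78  75  76  76  72  71  70  80 107 124 127 123 127 122 125]
 [122 125 123 121 103  78  64  69  72  70  75  75  75  77  78  77  79  75  70  68  77  97 118 125 126 127 124 125]
 [123 123 124 122 104  76  67  66  74  73  75  77  75  77  80  75  76  73  71  67  77  97 117 125 126 124 125 122]
 [121 124 123 121 104  76  66  67  70  69  79  80  84  84  80  80  69  73  73  68  75  87 115 124 125 122 124 124]
 [121 123 124 121 110  86  66  65  68  53  62  77  87  87  84  77  59  61  68  68  69  87 112 124 127 122 123 123]
 [121 124 121 125 112  84  68  68  69  55  57  74  86  88  83  78  59  57  65  70  69  87 115 122 128 127 125 125]
 [120 124 122 124 114  85  67  74  67  55  60  81  85  87  85  78  59  56  65  71  68  84 102 123 121 121 126 126]
 [120 123 119 120 110  83  68  69  68  57  59  76  87  86  84  80
[... 960 characters left out ...]
 163 166]
 [168 164 168 169 160 128  91  76  79  78  79  81  80  81  79  77  80  77  82  79  81  81 100 140 164 168 168 166]
 [169 173 169 171 169 157 127  94  80  77  81  79  81  80  78  79  77  77  81  79  86 105 135 162 168 170 168 169]
 [171 170 171 170 170 172 163 151 131 105  86  80  77  77  80  80  85  88  97 114 134 155 168 173 172 170 171 171]
 [170 173 171 170 170 172 173 172 169 160 148 145 138 131 127 128 141 153 155 169 173 174 170 170 170 168 170 168]
 [169 171 171 170 172 169 171 169 172 170 172 171 170 168 166 170 171 171 171 171 170 169 168 163 159 161 157 160]
 [169 168 168 166 168 167 167 165 169 165 164 160 159 158 158 159 159 160 157 161 162 162 162 158 153 157 157 157]]
```

Run:
```python
from h import *
f,s=load("w2"); t,s0=load("top0"); g,_=load("side0")
print("wrist tip z173",onz(f,[(270.1,194.5)],173,s))
c,d=ray(f,[(270.1,194.5)],s); 
def one(f,uv): c,d=ray(f,[uv]); return c,d[0]
print(tri((c,d[0]),one(t,(211.4,186.8)),one(g,(244.3,149.5))))
# spindle centre line mid-rows: rows 158 & 184
for r,l,rr in ((160,260.2,276.6),(176,260.6,277.8),(186,260.8,278.4)):
    print(r,(l+rr)/2)
yaw=np.radians(5); tip=onz(f,[(270.1,194.5)],173,s)[0]
for yd in (3,5,7):
    y=np.radians(yd); u=np.array([-np.sin(np.radians(25))*np.cos(y),-np.sin(np.radians(25))*np.sin(y),np.cos(np.radians(25))])
    print(yd,proj(f,[tip-u*k for k in (0,15,30,45,75)],s).round(1).tolist())
# part views
for n,P in dict(bush=[440.7,-67.5,23]).items(): print(n,proj(f,[P],s))
a=np.array([463,-215.6,60]); r,P,Q=rows(s["ee_pos"],mat(s["ee_rot"]),[463,-216,80],mat([180,0,2]),12); print(r[0])
# TCP & tool points in cam
T=np.array(f["T_tool_cam"]); Ti=np.linalg.inv(T)
for p in ([0,0,0],[0,0,-2],[0,0,-19],[0,0,20]):
    q=Ti[:3,:3]@np.array(p)+Ti[:3,3]; n=q[:2]/q[2]; k=1+f["k1"]*(n@n); print(p,(K(f)[0,0]*n*k+[f["cx"],f["cy"]]).round(1))
```

```text
wrist tip z173 [[553.60895052 193.68950832 173.        ]]
(array([555.42355766, 194.43268215, 171.96516657]), [np.float64(2.1646870178818918), np.float64(1.5003059985392684), np.float64(2.157337230633091)])
160 268.4
176 269.20000000000005
186 269.6
3 [[270.1, 194.5], [269.8, 183.6], [269.5, 173.4], [269.2, 164.0], [268.7, 146.9]]
5 [[270.1, 194.5], [269.5, 183.6], [269.0, 173.4], [268.5, 164.0], [267.7, 146.9]]
7 [[270.1, 194.5], [269.3, 183.6], [268.5, 173.5], [267.9, 164.0], [266.6, 147.0]]
bush [[447.42287378 248.152244  ]]
{'tx': -0.0183, 'ty': 0.0685, 'tz': 0.035, 'rx': -0.0001, 'ry': 0.0002, 'rz': 0.0002, 'gripper': -1}
[0, 0, 0] [264.9 246. ]
[0, 0, -2] [264.9 247.6]
[0, 0, -19] [265.  262.2]
[0, 0, 20] [264.9 232.1]
```

Call:
send_rows([
  {"tx":-0.0183,"ty":0.0685,"tz":0.0267,"rx":0,"ry":0,"rz":0,"gripper":-1},
  {"tx":-0.0183,"ty":0.0685,"tz":0.0267,"rx":0,"ry":0,"rz":0,"gripper":-1},
  {"tx":-0.0183,"ty":0.0685,"tz":0.0267,"rx":0,"ry":0,"rz":0,"gripper":-1},
  {"tx":-0.0183,"ty":0.0685,"tz":0.0267,"rx":0,"ry":0,"rz":0,"gripper":-1},
  {"tx":-0.0183,"ty":0.0685,"tz":0.0267,"rx":0,"ry":0,"rz":0,"gripper":-1},
  {"tx":-0.0183,"ty":0.0685,"tz":0.0267,"rx":0,"ry":0,"rz":0,"gripper":-1},
  {"tx":-0.0183,"ty":0.0685,"tz":0.0267,"rx":0,"ry":0,"rz":0,"gripper":-1},
  {"tx":-0.0183,"ty":0.0685,"tz":0.0267,"rx":0,"ry":0,"rz":0,"gripper":-1},
  {"tx":-0.0183,"ty":0.0685,"tz":0.0267,"rx":0,"ry":0,"rz":0,"gripper":-1},
  {"tx":-0.0183,"ty":0.0685,"tz":0.0267,"rx":0,"ry":0,"rz":0,"gripper":-1},
  {"tx":-0.0183,"ty":0.0685,"tz":0.0267,"rx":0,"ry":0,"rz":0,"gripper":-1},
  {"tx":-0.0183,"ty":0.0685,"tz":0.0267,"rx":0,"ry":0,"rz":0,"gripper":-1},
])

```text
time_s: 4.12
ee_pos: [462.8, -216.4, 129.9]
ee_rot: [-180.0, -0.0, 2.1]
force: [0.1, 0.4, 1.2]
gripper_width: 90.9
gripper_force: 0.0
```

Call:
send_rows([
  {"tx":0,"ty":0,"tz":0,"rx":0,"ry":0,"rz":0,"gripper":-1},
  {"tx":0,"ty":0,"tz":0,"rx":0,"ry":0,"rz":0,"gripper":-1},
])

```text
time_s: 4.38
ee_pos: [463.3, -215.4, 130.5]
ee_rot: [-180.0, -0.0, 2.0]
force: [0.0, 0.7, 0.2]
gripper_width: 90.9
gripper_force: 0.0
```

```bash
cat >> h.py <<'E'
def rings(f,st,zs,lo=75,ex=220):
    im=f["frame"].astype(int); m=((im.min(2)>lo)&(im.max(2)-im.min(2)<25)).astype(np.uint8); m[ex:]=0
    n,l,sta,c=cv2.connectedComponentsWithStats(m); out=[]
    for i in range(1,n):
        if sta[i,4]<80: continue
        cs,_=cv2.findContours((l==i).astype(np.uint8),cv2.RETR_CCOMP,cv2.CHAIN_APPROX_NONE)
        out.append((sta[i].tolist(),[[np.round(v,1) for v in cv2.fitEllipse(c)] for c in cs if len(c)>15]))
    return out
E
python3 - <<'E'
from workcell import env
from h import *
f,s=grab(env,"wrist","w3"); print(s["time_s"],s["ee_pos"],s["ee_rot"],s["force"])
for o in rings(f,s,0): print(o)
print(proj(f,[[463,-215.6,27],[463,-215.6,3]],s))
E
```

```text
4.375 [ 463.28436741 -215.40648426  130.49904974] [-1.79967345e+02 -2.43957767e-02  2.04338897e+00] [0.00750051 0.69958151 0.19576824]
([171, 15, 59, 60, 2388], [[array([200. ,  44.4]), array([56.7, 59.3]), np.float64(169.6)], [array([199.8,  44.6]), array([21. , 22.2]), np.float64(170.7)]])
([253, 173, 33, 37, 763], [[array([268.6, 191. ]), array([32. , 36.4]), np.float64(176.2)], [array([268.4, 190. ]), array([14.3, 20.1]), np.float64(87.2)]])
([76, 187, 50, 33, 1228], [[array([100.9, 204.8]), array([34.1, 51.8]), np.float64(87.2)], [array([ 99.1, 208.9]), array([12.4, 20.2]), np.float64(108.1)]])
[[265.02541359 194.28066423]
 [264.99468677 186.96343234]]
```

View pics/w3.png

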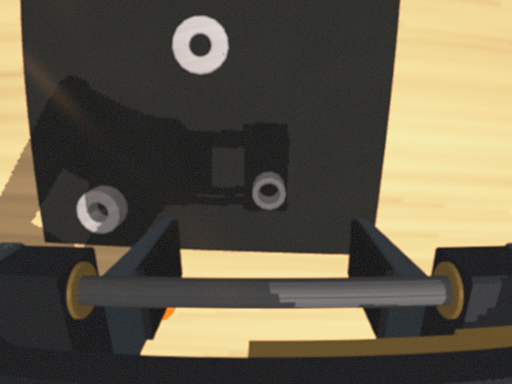

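The spacer's top ring is at (268.6,194), the washer at (200,44) and the bushing at (101,208). The predicted spacer position agrees to about 3 mm, so I'll descend and grip it.

Call:
send_rows([
  {"tx":0,"ty":0.003,"tz":0.05,"rx":0,"ry":0,"rz":0,"gripper":-1},
  {"tx":0,"ty":0,"tz":0.06,"rx":0,"ry":0,"rz":0,"gripper":-1},
  {"tx":0,"ty":0,"tz":0.06,"rx":0,"ry":0,"rz":0,"gripper":-1},
  {"tx":0,"ty":0,"tz":0.04,"rx":0,"ry":0,"rz":0,"gripper":-1},
  {"tx":0,"ty":0,"tz":0.025,"rx":0,"ry":0,"rz":0,"gripper":-1},
  {"tx":0,"ty":0,"tz":0.015,"rx":0,"ry":0,"rz":0,"gripper":-1},
  {"tx":0,"ty":0,"tz":0,"rx":0,"ry":0,"rz":0,"gripper":1},
  {"tx":0,"ty":0,"tz":0,"rx":0,"ry":0,"rz":0,"gripper":1},
  {"tx":0,"ty":0,"tz":0,"rx":0,"ry":0,"rz":0,"gripper":1},
  {"tx":0,"ty":0,"tz":0,"rx":0,"ry":0,"rz":0,"gripper":1},
  {"tx":0,"ty":0,"tz":0,"rx":0,"ry":0,"rz":0,"gripper":1},
  {"tx":0,"ty":0,"tz":0,"rx":0,"ry":0,"rz":0,"gripper":1},
], grip_force=30)

```text
time_s: 5.92
ee_pos: [463.1, -217.9, 5.3]
ee_rot: [-180.0, -0.0, 2.0]
force: [0.4, 0.5, 0.8]
gripper_width: 33.8
gripper_force: 0.0
```

Call:
send_rows([
  {"tx":0,"ty":0,"tz":0,"rx":0,"ry":0,"rz":0,"gripper":1},
  {"tx":0,"ty":0,"tz":0,"rx":0,"ry":0,"rz":0,"gripper":1},
  {"tx":0,"ty":0,"tz":0,"rx":0,"ry":0,"rz":0,"gripper":1},
  {"tx":0,"ty":0,"tz":-0.04,"rx":0,"ry":0,"rz":0,"gripper":1},
  {"tx":0,"ty":0,"tz":-0.1,"rx":0,"ry":0,"rz":0,"gripper":1},
  {"tx":0,"ty":0,"tz":-0.1,"rx":0,"ry":0,"rz":0,"gripper":1},
  {"tx":0,"ty":0,"tz":0,"rx":0,"ry":0,"rz":0,"gripper":1},
], grip_force=45)

```text
time_s: 6.8
ee_pos: [465.6, -219.0, 129.0]
ee_rot: [179.8, -0.5, 2.0]
force: [0.6, 0.4, -0.4]
gripper_width: 27.0
gripper_force: 45.0
```

Run:
```python
from workcell import env
from h import *
f,s=grab(env,"wrist","w4"); print(s["time_s"],s["ee_pos"],s["ee_rot"],s["force"],s["gripper_width"],s["gripper_force"])
for o in rings(f,s,0,70,275): print(o)
cv2.imwrite("pics/w4c.png",cv2.resize(f["frame"][190:310,190:340],(750,600),interpolation=cv2.INTER_CUBIC)[:,:,::-1])
```

```text
6.8 [ 465.63461734 -219.0457452   129.03227255] [179.76639979  -0.45561952   1.9934908 ] [ 0.58387074  0.35419635 -0.38624572] 27.033248122527535 44.99981168657541
([166, 19, 58, 60, 2414], [[array([194.5,  48.6]), array([57. , 59.5]), np.float64(167.7)], [array([194.5,  48.7]), array([20.9, 21.9]), np.float64(176.5)]])
([71, 190, 51, 48, 1785], [[array([ 95.6, 213.6]), array([45.7, 50.2]), np.float64(67.7)], [array([ 97.1, 213.2]), array([ 7.1, 16.2]), np.float64(141.1)]])
([236, 221, 58, 54, 2326], [[array([264.4, 250.6]), array([57.6, 58.4]), np.float64(108.5)], [array([264.3, 253.2]), array([14.7, 26.4]), np.float64(89.9)]])
```

View pics/w4c.png

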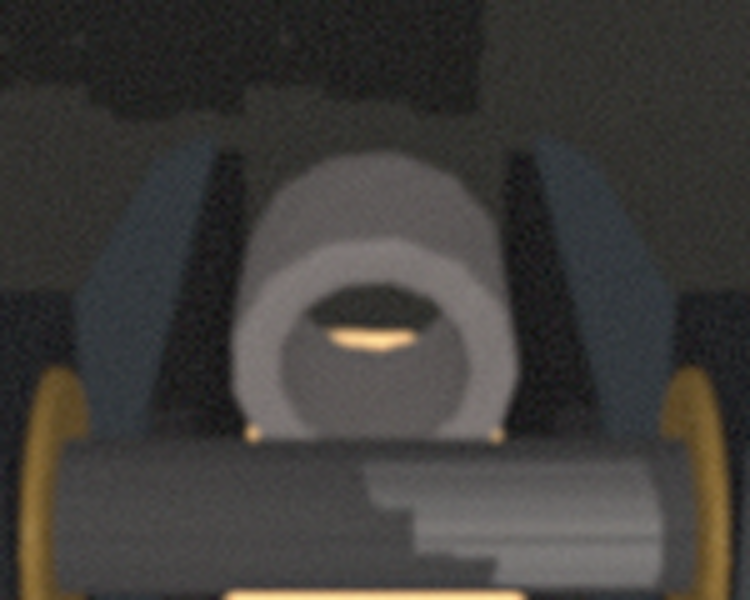

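The spacer is held squarely: its bore is centred at column 265 and its top face at about row 263, which matches the tool axis. Next I'll plan the move to stand off along the spindle axis.

Run:
```python
from workcell import env
from h import *
s=env.state(); print(s["ee_pos"],s["ee_rot"])
r,P,Q=rows([463.3,-217,130.3],mat([180,0,2]),[533.4,192.7,218.3],mat([180,-25,5]),12,1)
for x in r: print(json.dumps(x))
```

```text
[ 463.9404018  -218.2165026   126.70579223] [179.90687198  -0.1936329    1.9939665 ]
{"tx": 0.0141, "ty": -0.0678, "tz": -0.0147, "rx": 0.0018, "ry": 0.0694, "rz": -0.0082, "gripper": 1}
{"tx": 0.0148, "ty": -0.0678, "tz": -0.014, "rx": 0.0018, "ry": 0.0695, "rz": -0.0082, "gripper": 1}
{"tx": 0.0157, "ty": -0.0678, "tz": -0.0135, "rx": 0.0019, "ry": 0.0694, "rz": -0.0082, "gripper": 1}
{"tx": 0.0164, "ty": -0.0676, "tz": -0.0128, "rx": 0.0018, "ry": 0.0694, "rz": -0.0082, "gripper": 1}
{"tx": 0.0172, "ty": -0.0676, "tz": -0.0121, "rx": 0.0018, "ry": 0.0694, "rz": -0.0082, "gripper": 1}
{"tx": 0.0179, "ty": -0.0676, "tz": -0.0115, "rx": 0.0018, "ry": 0.0695, "rz": -0.0082, "gripper": 1}
{"tx": 0.0186, "ty": -0.0675, "tz": -0.0107, "rx": 0.0018, "ry": 0.0694, "rz": -0.0082, "gripper": 1}
{"tx": 0.0192, "ty": -0.0674, "tz": -0.0099, "rx": 0.0018, "ry": 0.0694, "rz": -0.0082, "gripper": 1}
{"tx": 0.0199, "ty": -0.0673, "tz": -0.0092, "rx": 0.0019, "ry": 0.0695, "rz": -0.0082, "gripper": 1}
{"tx": 0.0205, "ty": -0.0673, "tz": -0.0084, "rx": 0.0018, "ry": 0.0694, "rz": -0.0082, "gripper": 1}
{"tx": 0.0211, "ty": -0.0672, "tz": -0.0075, "rx": 0.0018, "ry": 0.0694, "rz": -0.0082, "gripper": 1}
{"tx": 0.0216, "ty": -0.0671, "tz": -0.0068, "rx": 0.0018, "ry": 0.0694, "rz": -0.0082, "gripper": 1}
```

Call:
send_rows([
  {"tx":0.0141,"ty":-0.0678,"tz":-0.0177,"rx":0.0018,"ry":0.0694,"rz":-0.0082,"gripper":1},
  {"tx":0.0148,"ty":-0.0678,"tz":-0.017,"rx":0.0018,"ry":0.0695,"rz":-0.0082,"gripper":1},
  {"tx":0.0157,"ty":-0.0678,"tz":-0.0165,"rx":0.0019,"ry":0.0694,"rz":-0.0082,"gripper":1},
  {"tx":0.0164,"ty":-0.0676,"tz":-0.0128,"rx":0.0018,"ry":0.0694,"rz":-0.0082,"gripper":1},
  {"tx":0.0172,"ty":-0.0676,"tz":-0.0121,"rx":0.0018,"ry":0.0694,"rz":-0.0082,"gripper":1},
  {"tx":0.0179,"ty":-0.0676,"tz":-0.0115,"rx":0.0018,"ry":0.0695,"rz":-0.0082,"gripper":1},
  {"tx":0.0186,"ty":-0.0675,"tz":-0.0107,"rx":0.0018,"ry":0.0694,"rz":-0.0082,"gripper":1},
  {"tx":0.0192,"ty":-0.0674,"tz":-0.0099,"rx":0.0018,"ry":0.0694,"rz":-0.0082,"gripper":1},
  {"tx":0.0199,"ty":-0.0673,"tz":-0.0092,"rx":0.0019,"ry":0.0695,"rz":-0.0082,"gripper":1},
  {"tx":0.0205,"ty":-0.0673,"tz":-0.0084,"rx":0.0018,"ry":0.0694,"rz":-0.0082,"gripper":1},
  {"tx":0.0211,"ty":-0.0672,"tz":-0.0075,"rx":0.0018,"ry":0.0694,"rz":-0.0082,"gripper":1},
  {"tx":0.0216,"ty":-0.0671,"tz":-0.0068,"rx":0.0018,"ry":0.0694,"rz":-0.0082,"gripper":1},
])

```text
time_s: 8.35
ee_pos: [532.0, 192.5, 215.5]
ee_rot: [179.9, -24.8, 5.0]
force: [0.2, 0.3, -0.0]
gripper_width: 27.1
gripper_force: 45.0
```

Call:
send_rows([
  {"tx":0,"ty":0,"tz":0,"rx":0,"ry":0,"rz":0,"gripper":1},
  {"tx":0,"ty":0,"tz":0,"rx":0,"ry":0,"rz":0,"gripper":1},
  {"tx":0,"ty":0,"tz":0,"rx":0,"ry":0,"rz":0,"gripper":1},
])

```text
time_s: 8.72
ee_pos: [532.7, 190.7, 216.8]
ee_rot: [180.0, -24.9, 4.9]
force: [-0.0, 0.1, 0.3]
gripper_width: 27.0
gripper_force: 45.0
```

Run:
```python
from workcell import env
from h import *
f,s=grab(env,"wrist","w5"); print(s["time_s"],s["ee_pos"],s["ee_rot"],s["force"],s["gripper_width"],s["gripper_force"],s["qpos"].round(1))
print(proj(f,[[554.5,194.5,173]],s))
cv2.imwrite("pics/w5c.png",cv2.resize(f["frame"][150:300,170:370],(800,600),interpolation=cv2.INTER_CUBIC)[:,:,::-1])
```

```text
8.725 [532.69915483 190.66695119 216.80992099] [179.95872447 -24.89003039   4.93592389] [-0.02942617  0.05258263  0.25807615] 27.025712778277217 44.999740244820714 [ 23.    6.6 109.7 -11.6  40.6 115.4]
[[262.01570999 213.77792818]]
```

View pics/w5c.png

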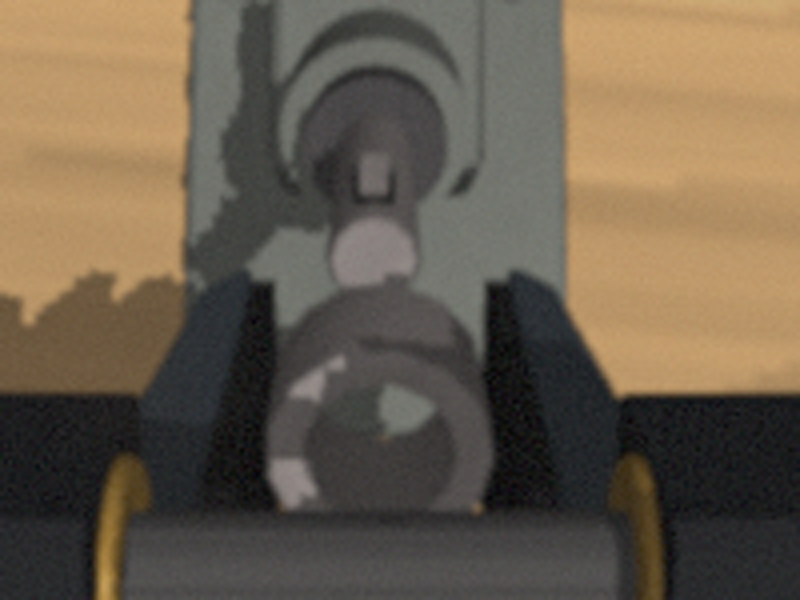

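The tip's bright face is centred at (263.1,212.5) and the shoulder at about (263,184). The catch leaf is at (263,195) and the spacer's bore is centred on column 264.6.

Run:
```python
from h import *
f,s=load("w5"); im=f["frame"].astype(int)
Rt=mat(s["ee_rot"]); p=np.array(s["ee_pos"])
# refine tip face by mask
g=im.sum(2)/3; m=np.zeros(g.shape,np.uint8); sub=(g[200:226,246:284]>118)&((im[200:226,246:284,0]-im[200:226,246:284,1])>0); m[200:226,246:284]=sub
n,l,st,c=cv2.connectedComponentsWithStats(m); i=1+np.argmax(st[1:,4]); print(st[i],c[i])
cs,_=cv2.findContours((l==i).astype(np.uint8),0,1); print(cv2.fitEllipse(cs[0]))
for uv in ((263.1,212.5),tuple(c[i])):
  X=onz(f,[uv],173,s)[0]; print(X,"tool",Rt.inv().apply(X-p))
  u=-Rt.apply([0,0,1]); print("seat px",proj(f,[X-75*u],s), "tip ring px",proj(f,[X+7*Rt.apply([np.cos(a),np.sin(a),0]) for a in (0,np.pi/2,np.pi,-np.pi/2)],s).round(1).tolist())
# spacer face in tool: predicted pixels for offsets
for h in (-20,-22):
  for ex in (-1,0,1): print(h,ex,proj(f,[p+Rt.apply([ex+14,0,h]),p+Rt.apply([ex+9,0,h]),p+Rt.apply([ex,14,h]),p+Rt.apply([ex,-14,h]),p+Rt.apply([ex+14,0,h+24])],s).round(1).tolist())
```

```text
[253 205  21  16 244] [262.5942623  212.76229508]
((262.58929443359375, 212.7457733154297), (14.572036743164062, 20.0893497467041), 77.48668670654297)
[555.42493272 193.84754409 173.        ] tool [ 2.34810952 -1.2490119  49.38433638]
seat px [[263.4329667  185.04249198]] tip ring px [[263.1, 202.6], [273.5, 212.5], [263.1, 222.3], [252.7, 212.5]]
[555.21851789 194.17162947 173.        ] tool [ 2.18685625 -1.5896017  49.30927383]
seat px [[263.0466873  185.24044727]] tip ring px [[262.6, 202.8], [273.0, 212.8], [262.6, 222.5], [252.2, 212.8]]
-20 -1 [[265.2, 238.5], [265.1, 248.2], [293.9, 265.1], [236.3, 265.0], [265.1, 221.0]]
-20 0 [[265.2, 236.6], [265.1, 246.3], [294.0, 263.2], [236.3, 263.2], [265.1, 219.2]]
-20 1 [[265.2, 234.6], [265.1, 244.3], [294.0, 261.4], [236.2, 261.3], [265.1, 217.5]]
-22 -1 [[265.2, 240.2], [265.2, 250.0], [294.3, 267.0], [236.0, 267.0], [265.1, 222.3]]
-22 0 [[265.2, 238.2], [265.2, 248.0], [294.3, 265.1], [235.9, 265.1], [265.1, 220.5]]
-22 1 [[265.2, 236.2], [265.2, 246.1], [294.4, 263.3], [235.9, 263.2], [265.1, 218.7]]
```

Call:
send_rows([
  {"tx":0.0018,"ty":-0.0024,"tz":0.02,"rx":0,"ry":0,"rz":0,"gripper":1},
  {"tx":0,"ty":0,"tz":0.03,"rx":0,"ry":0,"rz":0,"gripper":1},
  {"tx":0,"ty":0,"tz":0.02,"rx":0,"ry":0,"rz":0,"gripper":1},
  {"tx":0,"ty":0,"tz":0.014,"rx":0,"ry":0,"rz":0,"gripper":1},
  {"tx":0,"ty":0,"tz":0.004,"rx":0,"ry":0,"rz":0,"gripper":1},
  {"tx":0,"ty":0,"tz":0.004,"rx":0,"ry":0,"rz":0,"gripper":1},
  {"tx":0,"ty":0,"tz":0.004,"rx":0,"ry":0,"rz":0,"gripper":1},
  {"tx":0,"ty":0,"tz":0,"rx":0,"ry":0,"rz":0,"gripper":1},
])

```text
time_s: 9.78
ee_pos: [554.2, 195.0, 175.1]
ee_rot: [-180.0, -25.0, 5.0]
force: [-0.4, 0.6, 1.0]
gripper_width: 26.9
gripper_force: 45.0
```

```bash
cat > st.py <<'E'
from workcell import env
from h import *
s=env.state(); Rt=mat(s["ee_rot"]); p=np.array(s["ee_pos"])
tip=np.array(json.load(open("tip.json")))
print(s["time_s"],p.round(2),s["ee_rot"].round(2),"F tool",Rt.inv().apply(s["force"]).round(1),"M tool",Rt.inv().apply(s["torque"]).round(2),"tip in tool",Rt.inv().apply(tip-p).round(2),s["gripper_width"].round(1),round(s["gripper_force"],1))
E
echo "[554.8,194.1,173]">tip.json; python3 st.py
python3 - <<'E'
from h import *
f,s=load("w5"); Rt=mat(s["ee_rot"]); p=np.array(s["ee_pos"])
X=onz(f,[(262.9,214.3)],173,s)[0]; print(X,Rt.inv().apply(X-p)); json.dump(X.tolist(),open("tip.json","w"))
E
```

```text
[554.1996861  193.87588821 173.        ] [ 1.24300115 -1.38230369 48.87149971]Traceback (most recent call last):
  File "st.py", line 5, in <module>
    print(s["time_s"],p.round(2),s["ee_rot"].round(2),"F tool",Rt.inv().apply(s["force"]).round(1),"M tool",Rt.inv().apply(s["torque"]).round(2),"tip in tool",Rt.inv().apply(tip-p).round(2),s["gripper_width"].round(1),round(s["gripper_force"],1))
                                                                                                                                                                                              ^^^^^^^^^^^^^^^^^^^^^^^^
AttributeError: 'float' object has no attribute 'round'
```

```bash
sed -i 's/s\["gripper_width"\].round(1)/round(s["gripper_width"],1)/' st.py; python3 st.py
```

```text
9.775 [554.17 194.98 175.09] [-179.98  -25.05    4.99] F tool [ 0.1 -0.6 -1. ] M tool [-0.02 -0.43 -0.03] tip in tool [-0.94  1.1   1.86] 26.9 45.0
```

Call:
send_rows([
  {"tx":0,"ty":0,"tz":0,"rx":0,"ry":0,"rz":0,"gripper":1},
  {"tx":0,"ty":0,"tz":0,"rx":0,"ry":0,"rz":0,"gripper":1},
])

```text
time_s: 10.02
ee_pos: [554.1, 195.0, 175.0]
ee_rot: [-180.0, -25.0, 5.0]
force: [-0.4, -0.1, 1.8]
gripper_width: 26.9
gripper_force: 45.0
```

```bash
python3 st.py
python3 - <<'E'
from workcell import env
from h import *
f,s=grab(env,"wrist","w6"); im=f["frame"]
cv2.imwrite("pics/w6c.png",cv2.resize(im[190:290,200:330],(780,600),interpolation=cv2.INTER_CUBIC)[:,:,::-1])
E
python3 st.py
```

```text
10.025 [554.15 194.97 175.01] [-179.98  -25.04    4.99] F tool [ 0.4  0.1 -1.8] M tool [-0.08 -0.45 -0.06] tip in tool [-0.89  1.09  1.8 ] 26.9 45.0
10.075 [554.15 194.94 175.  ] [-179.98  -25.04    4.99] F tool [-0.4  0.2 -2. ] M tool [-0.08 -0.39  0.01] tip in tool [-0.89  1.07  1.79] 27.1 45.0
```

View pics/w6c.png

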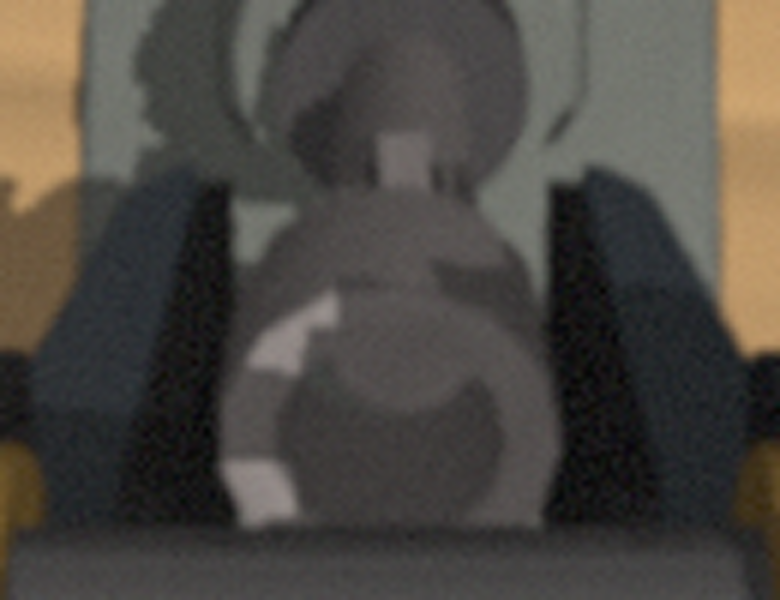

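Through the bore the tip disc is centred at column 267.5 against 265.2 for the bore, so it sits 1.2 mm off in tool y. I'll shift across and then advance.

Call:
send_rows([
  {"tx":-0.0008,"ty":0.0012,"tz":-0.003,"rx":0,"ry":0,"rz":0,"gripper":1},
  {"tx":-0.0008,"ty":0.0012,"tz":0,"rx":0,"ry":0,"rz":0,"gripper":1},
  {"tx":0,"ty":0,"tz":0.003,"rx":0,"ry":0,"rz":0,"gripper":1},
  {"tx":0,"ty":0,"tz":0.003,"rx":0,"ry":0,"rz":0,"gripper":1},
  {"tx":0,"ty":0,"tz":0.003,"rx":0,"ry":0,"rz":0,"gripper":1},
  {"tx":0,"ty":0,"tz":0.003,"rx":0,"ry":0,"rz":0,"gripper":1},
])

```text
time_s: 10.82
ee_pos: [555.3, 193.8, 170.1]
ee_rot: [-180.0, -25.0, 5.0]
force: [0.6, -0.0, 0.1]
gripper_width: 27.1
gripper_force: 45.0
```

```bash
python3 st.py
```

```text
10.825 [555.31 193.77 170.06] [-180.    -24.99    4.99] F tool [0.5 0.1 0.1] M tool [-0.01 -0.43 -0.02] tip in tool [ 0.25 -0.2  -3.13] 27.1 45.0
```

Call:
send_rows([
  {"tx":0,"ty":0,"tz":0.006,"rx":0,"ry":0,"rz":0,"gripper":1},
  {"tx":0,"ty":0,"tz":0.006,"rx":0,"ry":0,"rz":0,"gripper":1},
  {"tx":0,"ty":0,"tz":0.006,"rx":0,"ry":0,"rz":0,"gripper":1},
  {"tx":0,"ty":0,"tz":0.006,"rx":0,"ry":0,"rz":0,"gripper":1},
  {"tx":0,"ty":0,"tz":0.006,"rx":0,"ry":0,"rz":0,"gripper":1},
  {"tx":0,"ty":0,"tz":0.006,"rx":0,"ry":0,"rz":0,"gripper":1},
  {"tx":0,"ty":0,"tz":0.006,"rx":0,"ry":0,"rz":0,"gripper":1},
])

```text
time_s: 11.7
ee_pos: [564.4, 194.5, 152.2]
ee_rot: [-180.0, -25.1, 5.0]
force: [-3.9, -1.8, 5.9]
gripper_width: 27.2
gripper_force: 45.0
```

```bash
python3 st.py
```

```text
11.7 [564.37 194.49 152.19] [-179.99  -25.08    4.99] F tool [-1.2  1.4 -7. ] M tool [-0.25 -0.47 -0.03] tip in tool [ -0.4   -0.28 -23.17] 27.2 45.0
```

Call:
send_rows([
  {"tx":0,"ty":0,"tz":0.008,"rx":0,"ry":0,"rz":0,"gripper":1},
  {"tx":0,"ty":0,"tz":0.008,"rx":0,"ry":0,"rz":0,"gripper":1},
  {"tx":0,"ty":0,"tz":0.008,"rx":0,"ry":0,"rz":0,"gripper":1},
  {"tx":0,"ty":0,"tz":0.008,"rx":0,"ry":0,"rz":0,"gripper":1},
  {"tx":0,"ty":0,"tz":0.008,"rx":0,"ry":0,"rz":0,"gripper":1},
  {"tx":0,"ty":0,"tz":0.008,"rx":0,"ry":0,"rz":0,"gripper":1},
  {"tx":0,"ty":0,"tz":0.008,"rx":0,"ry":0,"rz":0,"gripper":1},
  {"tx":0,"ty":0,"tz":0.008,"rx":0,"ry":0,"rz":0,"gripper":1},
])

```text
time_s: 12.7
ee_pos: [577.6, 195.7, 121.6]
ee_rot: [180.0, -25.0, 5.0]
force: [0.4, 0.3, -0.7]
gripper_width: 27.2
gripper_force: 45.0
```

```bash
python3 st.py
```

```text
12.7 [577.59 195.69 121.64] [179.99 -24.97   5.  ] F tool [ 0.1 -0.3  0.8] M tool [-0.04 -0.48 -0.02] tip in tool [  0.41  -0.22 -56.46] 27.2 45.0
```

Call:
send_rows([
  {"tx":0,"ty":0,"tz":0,"rx":0,"ry":0,"rz":0,"gripper":-1},
  {"tx":0,"ty":0,"tz":0,"rx":0,"ry":0,"rz":0,"gripper":-1},
  {"tx":0,"ty":0,"tz":0,"rx":0,"ry":0,"rz":0,"gripper":-1},
  {"tx":0,"ty":0,"tz":-0.03,"rx":0,"ry":0,"rz":0,"gripper":-1},
  {"tx":0,"ty":0,"tz":-0.06,"rx":0,"ry":0,"rz":0,"gripper":-1},
  {"tx":0,"ty":0,"tz":-0.06,"rx":0,"ry":0,"rz":0,"gripper":-1},
  {"tx":0,"ty":0,"tz":-0.04,"rx":0,"ry":0,"rz":0,"gripper":-1},
  {"tx":0,"ty":0,"tz":0,"rx":0,"ry":0,"rz":0,"gripper":-1},
])

```text
time_s: 13.7
ee_pos: [537.9, 192.6, 211.1]
ee_rot: [-179.9, -25.3, 5.0]
force: [0.5, -0.2, -0.2]
gripper_width: 91.0
gripper_force: 0.0
```

```bash
python3 st.py
python3 - <<'E'
from workcell import env
from h import *
f,s=grab(env,"wrist","w7"); 
w,sw=load("w3"); t,_=load("top0")
print("washer",onz(w,[(200,44.5)],8,sw),onz(t,[(327.2,186.6)],8))
r,P,Q=rows(s["ee_pos"],mat(s["ee_rot"]),[578,-157,80],mat([180,0,2]),12,-1)
for x in r: print(json.dumps(x))
E
```

```text
13.7 [537.94 192.64 211.13] [-179.89  -25.27    4.97] F tool [0.3 0.3 0.4] M tool [ 0.02 -0.39 -0.02] tip in tool [-1.54  0.26 41.44] 91.0 0.0
washer [[ 580.64286143 -159.07971453    8.        ]] [[ 580.14518441 -156.39680031    8.        ]]
{"tx": -0.0079, "ty": 0.0587, "tz": 0.0203, "rx": -0.0021, "ry": -0.0702, "rz": 0.0082, "gripper": -1}
{"tx": -0.0069, "ty": 0.0587, "tz": 0.0207, "rx": -0.0021, "ry": -0.0702, "rz": 0.0082, "gripper": -1}
{"tx": -0.0058, "ty": 0.0586, "tz": 0.021, "rx": -0.0021, "ry": -0.0701, "rz": 0.0081, "gripper": -1}
{"tx": -0.0048, "ty": 0.0587, "tz": 0.0212, "rx": -0.0022, "ry": -0.0702, "rz": 0.0082, "gripper": -1}
{"tx": -0.0038, "ty": 0.0587, "tz": 0.0215, "rx": -0.0021, "ry": -0.0702, "rz": 0.0082, "gripper": -1}
{"tx": -0.0028, "ty": 0.0587, "tz": 0.0216, "rx": -0.0021, "ry": -0.0702, "rz": 0.0082, "gripper": -1}
{"tx": -0.0017, "ty": 0.0586, "tz": 0.0218, "rx": -0.0021, "ry": -0.0701, "rz": 0.0082, "gripper": -1}
{"tx": -0.0007, "ty": 0.0587, "tz": 0.0219, "rx": -0.0021, "ry": -0.0702, "rz": 0.0081, "gripper": -1}
{"tx": 0.0005, "ty": 0.0586, "tz": 0.022, "rx": -0.0021, "ry": -0.0702, "rz": 0.0082, "gripper": -1}
{"tx": 0.0014, "ty": 0.0586, "tz": 0.022, "rx": -0.0021, "ry": -0.0702, "rz": 0.0082, "gripper": -1}
{"tx": 0.0025, "ty": 0.0585, "tz": 0.0219, "rx": -0.0021, "ry": -0.0702, "rz": 0.0082, "gripper": -1}
{"tx": 0.0036, "ty": 0.0585, "tz": 0.022, "rx": -0.0022, "ry": -0.0701, "rz": 0.0082, "gripper": -1}
```

Call:
send_rows([
  {"tx":-0.0075,"ty":0.0587,"tz":0,"rx":-0.002,"ry":-0.0702,"rz":0.0082,"gripper":-1},
  {"tx":-0.0065,"ty":0.0587,"tz":0,"rx":-0.002,"ry":-0.0702,"rz":0.0082,"gripper":-1},
  {"tx":-0.0054,"ty":0.0586,"tz":0.005,"rx":-0.002,"ry":-0.0702,"rz":0.0082,"gripper":-1},
  {"tx":-0.0044,"ty":0.0587,"tz":0.0212,"rx":-0.002,"ry":-0.0702,"rz":0.0082,"gripper":-1},
  {"tx":-0.0034,"ty":0.0587,"tz":0.0215,"rx":-0.002,"ry":-0.0702,"rz":0.0082,"gripper":-1},
  {"tx":-0.0024,"ty":0.0587,"tz":0.0216,"rx":-0.002,"ry":-0.0702,"rz":0.0082,"gripper":-1},
  {"tx":-0.0013,"ty":0.0586,"tz":0.0218,"rx":-0.002,"ry":-0.0702,"rz":0.0082,"gripper":-1},
  {"tx":-0.0003,"ty":0.0587,"tz":0.036,"rx":-0.002,"ry":-0.0702,"rz":0.0082,"gripper":-1},
  {"tx":0.0009,"ty":0.0586,"tz":0.036,"rx":-0.002,"ry":-0.0702,"rz":0.0082,"gripper":-1},
  {"tx":0.0018,"ty":0.0586,"tz":0.036,"rx":-0.002,"ry":-0.0702,"rz":0.0082,"gripper":-1},
  {"tx":0.0029,"ty":0.0585,"tz":0.036,"rx":-0.002,"ry":-0.0702,"rz":0.0082,"gripper":-1},
  {"tx":0.004,"ty":0.0585,"tz":0.022,"rx":-0.002,"ry":-0.0702,"rz":0.0082,"gripper":-1},
])

```text
time_s: 15.25
ee_pos: [570.8, -159.1, 74.2]
ee_rot: [180.0, 0.5, 2.0]
force: [0.8, 0.2, -0.1]
gripper_width: 91.3
gripper_force: 0.0
```

Call:
send_rows([
  {"tx":0,"ty":0,"tz":0,"rx":0,"ry":0,"rz":0,"gripper":-1},
  {"tx":0,"ty":0,"tz":0,"rx":0,"ry":0,"rz":0,"gripper":-1},
  {"tx":0,"ty":0,"tz":0,"rx":0,"ry":0,"rz":0,"gripper":-1},
])

```text
time_s: 15.62
ee_pos: [571.3, -157.3, 76.8]
ee_rot: [179.9, 0.3, 2.0]
force: [0.2, 0.7, 0.1]
gripper_width: 91.2
gripper_force: 0.0
```

```bash
python3 st.py
python3 - <<'E'
from workcell import env
from h import *
f,s=grab(env,"wrist","w8")
for o in rings(f,s,0,75,275): print(o)
for o in rings(f,s,0,75,275):
  for e in o[1]: print(onz(f,[e[0]],8,s)[0].round(1))
E
```

```text
15.625 [ 571.32 -157.34   76.76] [179.95   0.26   2.03] F tool [ 0.3 -0.6 -0.1] M tool [-0.   -0.17 -0.02] tip in tool [  -5.13 -351.51  -96.53] 91.2 0.0
([35, 0, 99, 42, 1422], [[array([77.6, 17.1]), array([ 36.1, 104.2]), np.float64(81.5)]])
([472, 0, 40, 89, 2558], [[array([494.2,  36.2]), array([38.6, 97. ]), np.float64(172.6)], [array([504.7,  22.4]), array([6. , 7.6]), np.float64(75.4)], [array([498. ,  23.1]), array([6.1, 7.4]), np.float64(48.1)], [array([505.3,  17. ]), array([4.8, 7.3]), np.float64(132.4)]])
([236, 163, 63, 61, 2601], [[array([266.7, 192.8]), array([60.1, 62.3]), np.float64(88.4)], [array([267.5, 193.3]), array([23.8, 24.8]), np.float64(76.3)]])
[698.9 -28.1   8. ]
[ 699.  -310.3    8. ]
[ 709.2 -317.3    8. ]
[ 708.1 -312.1    8. ]
[ 712.9 -317.3    8. ]
[ 581.7 -158.4    8. ]
[ 581.3 -159.     8. ]
```

Call:
send_rows([
  {"tx":0.0203,"ty":0.0031,"tz":0.03,"rx":0,"ry":0.0087,"rz":0,"gripper":-1},
  {"tx":0,"ty":0,"tz":0.05,"rx":0,"ry":0,"rz":0,"gripper":-1},
  {"tx":0,"ty":0,"tz":0.04,"rx":0,"ry":0,"rz":0,"gripper":-1},
  {"tx":0,"ty":0,"tz":0.015,"rx":0,"ry":0,"rz":0,"gripper":-1},
  {"tx":0,"ty":0,"tz":0.007,"rx":0,"ry":0,"rz":0,"gripper":-1},
  {"tx":0,"ty":0,"tz":0,"rx":0,"ry":0,"rz":0,"gripper":-1},
  {"tx":0,"ty":0,"tz":0,"rx":0,"ry":0,"rz":0,"gripper":-1},
])

```text
time_s: 16.55
ee_pos: [582.2, -159.7, 6.1]
ee_rot: [179.9, -0.1, 2.0]
force: [-0.7, -0.1, 0.4]
gripper_width: 91.0
gripper_force: 0.0
```

```bash
python3 st.py
python3 - <<'E'
from workcell import env
from h import *
f,s=grab(env,"wrist","w9")
for o in rings(f,s,0,75,275):
  for e in o[1]:
    if 200<e[0][0]<330: print(e,onz(f,[e[0]],8,s)[0].round(1))
E
```

```text
16.55 [ 582.24 -159.67    6.15] [ 1.7991e+02 -7.0000e-02  1.9800e+00] F tool [-0.7  0.1 -0.4] M tool [-0.04 -0.15 -0.02] tip in tool [ -15.6  -354.04 -167.44] 91.0 0.0
[array([263.1, 243.9]), array([68.8, 86. ]), np.float64(89.4)] [ 584.3 -158.6    8. ]
[array([263.1, 248.8]), array([28.5, 33.8]), np.float64(92.1)] [ 581.4 -158.7    8. ]
```

Call:
send_rows([
  {"tx":-0.001,"ty":0,"tz":0.0036,"rx":0,"ry":0,"rz":0,"gripper":0.2},
  {"tx":0,"ty":0,"tz":0,"rx":0,"ry":0,"rz":0,"gripper":1},
  {"tx":0,"ty":0,"tz":0,"rx":0,"ry":0,"rz":0,"gripper":1},
  {"tx":0,"ty":0,"tz":0,"rx":0,"ry":0,"rz":0,"gripper":1},
  {"tx":0,"ty":0,"tz":0,"rx":0,"ry":0,"rz":0,"gripper":1},
  {"tx":0,"ty":0,"tz":0,"rx":0,"ry":0,"rz":0,"gripper":1},
  {"tx":0,"ty":0,"tz":0,"rx":0,"ry":0,"rz":0,"gripper":1},
  {"tx":0,"ty":0,"tz":0,"rx":0,"ry":0,"rz":0,"gripper":1},
], grip_force=35)

```text
time_s: 17.6
ee_pos: [581.2, -159.6, 3.6]
ee_rot: [179.9, 0.0, 2.0]
force: [0.2, 0.7, 0.3]
gripper_width: 43.8
gripper_force: 35.0
```

```bash
python3 st.py
python3 - <<'E'
from h import *
r,P,Q=rows([581.7,-159,105],mat([180,0,2]),[534,192,216],mat([180,-25,5]),12,1)
for x in r: print(json.dumps(x))
E
```

```text
17.6 [ 581.18 -159.56    3.64] [1.7993e+02 1.0000e-02 1.9700e+00] F tool [ 0.2 -0.7 -0.3] M tool [-0.04 -0.17 -0.05] tip in tool [ -14.82 -353.97 -169.76] 43.8 35.0
{"tx": -0.0059, "ty": -0.0587, "tz": -0.0185, "rx": 0.0018, "ry": 0.0694, "rz": -0.0082, "gripper": 1}
{"tx": -0.005, "ty": -0.0588, "tz": -0.0186, "rx": 0.0018, "ry": 0.0695, "rz": -0.0082, "gripper": 1}
{"tx": -0.004, "ty": -0.0588, "tz": -0.0188, "rx": 0.0019, "ry": 0.0694, "rz": -0.0082, "gripper": 1}
{"tx": -0.0031, "ty": -0.0589, "tz": -0.0188, "rx": 0.0018, "ry": 0.0694, "rz": -0.0082, "gripper": 1}
{"tx": -0.0022, "ty": -0.0589, "tz": -0.0189, "rx": 0.0018, "ry": 0.0694, "rz": -0.0082, "gripper": 1}
{"tx": -0.0012, "ty": -0.0589, "tz": -0.0188, "rx": 0.0018, "ry": 0.0695, "rz": -0.0082, "gripper": 1}
{"tx": -0.0003, "ty": -0.0589, "tz": -0.0189, "rx": 0.0018, "ry": 0.0694, "rz": -0.0082, "gripper": 1}
{"tx": 0.0006, "ty": -0.059, "tz": -0.0188, "rx": 0.0018, "ry": 0.0694, "rz": -0.0082, "gripper": 1}
{"tx": 0.0016, "ty": -0.0589, "tz": -0.0187, "rx": 0.0019, "ry": 0.0695, "rz": -0.0082, "gripper": 1}
{"tx": 0.0025, "ty": -0.059, "tz": -0.0185, "rx": 0.0018, "ry": 0.0694, "rz": -0.0082, "gripper": 1}
{"tx": 0.0034, "ty": -0.059, "tz": -0.0184, "rx": 0.0018, "ry": 0.0694, "rz": -0.0082, "gripper": 1}
{"tx": 0.0044, "ty": -0.0589, "tz": -0.0182, "rx": 0.0018, "ry": 0.0694, "rz": -0.0082, "gripper": 1}
```

Call:
send_rows([
  {"tx":0,"ty":0,"tz":-0.04,"rx":0,"ry":0,"rz":0,"gripper":1},
  {"tx":0,"ty":0,"tz":-0.08,"rx":0,"ry":0,"rz":0,"gripper":1},
  {"tx":0,"ty":0,"tz":-0.084,"rx":0,"ry":0,"rz":0,"gripper":1},
], grip_force=45)

```text
time_s: 17.98
ee_pos: [580.7, -159.3, 106.2]
ee_rot: [180.0, 0.1, 2.0]
force: [0.6, -0.7, 0.4]
gripper_width: 43.6
gripper_force: 45.0
```

Call:
send_rows([
  {"tx":-0.0059,"ty":-0.0587,"tz":-0.0185,"rx":0.0018,"ry":0.0694,"rz":-0.0082,"gripper":1},
  {"tx":-0.005,"ty":-0.0588,"tz":-0.0186,"rx":0.0018,"ry":0.0695,"rz":-0.0082,"gripper":1},
  {"tx":-0.004,"ty":-0.0588,"tz":-0.0188,"rx":0.0019,"ry":0.0694,"rz":-0.0082,"gripper":1},
  {"tx":-0.0031,"ty":-0.0589,"tz":-0.0188,"rx":0.0018,"ry":0.0694,"rz":-0.0082,"gripper":1},
  {"tx":-0.0022,"ty":-0.0589,"tz":-0.0189,"rx":0.0018,"ry":0.0694,"rz":-0.0082,"gripper":1},
  {"tx":-0.0012,"ty":-0.0589,"tz":-0.0188,"rx":0.0018,"ry":0.0695,"rz":-0.0082,"gripper":1},
  {"tx":-0.0003,"ty":-0.0589,"tz":-0.0189,"rx":0.0018,"ry":0.0694,"rz":-0.0082,"gripper":1},
  {"tx":0.0006,"ty":-0.059,"tz":-0.0188,"rx":0.0018,"ry":0.0694,"rz":-0.0082,"gripper":1},
  {"tx":0.0016,"ty":-0.0589,"tz":-0.0187,"rx":0.0019,"ry":0.0695,"rz":-0.0082,"gripper":1},
  {"tx":0.0025,"ty":-0.059,"tz":-0.0185,"rx":0.0018,"ry":0.0694,"rz":-0.0082,"gripper":1},
  {"tx":0.0034,"ty":-0.059,"tz":-0.0184,"rx":0.0018,"ry":0.0694,"rz":-0.0082,"gripper":1},
  {"tx":0.0044,"ty":-0.0589,"tz":-0.0182,"rx":0.0018,"ry":0.0694,"rz":-0.0082,"gripper":1},
])

```text
time_s: 19.48
ee_pos: [533.1, 192.5, 216.4]
ee_rot: [179.9, -25.0, 5.0]
force: [1.7, 0.2, -0.7]
gripper_width: 43.6
gripper_force: 45.0
```

Call:
send_rows([
  {"tx":0,"ty":0,"tz":0,"rx":0,"ry":0,"rz":0,"gripper":1},
  {"tx":0,"ty":0,"tz":0,"rx":0,"ry":0,"rz":0,"gripper":1},
  {"tx":0,"ty":0,"tz":0,"rx":0,"ry":0,"rz":0,"gripper":1},
  {"tx":0,"ty":0,"tz":0,"rx":0,"ry":0,"rz":0,"gripper":1},
  {"tx":0,"ty":0,"tz":0,"rx":0,"ry":0,"rz":0,"gripper":1},
  {"tx":0,"ty":0,"tz":0,"rx":0,"ry":0,"rz":0,"gripper":1},
])

```text
time_s: 20.23
ee_pos: [533.7, 191.5, 216.2]
ee_rot: [179.9, -25.0, 5.0]
force: [1.0, -0.3, -1.1]
gripper_width: 43.7
gripper_force: 45.0
```

```bash
python3 st.py
python3 - <<'E'
from workcell import env
from h import *
f,s=grab(env,"wrist","w10"); np.set_printoptions(linewidth=250,threshold=10**6)
Rt=mat(s["ee_rot"]);p=np.array(s["ee_pos"])
g=f["frame"].sum(2)//3
print(g[222:276:2,214:316:3])
tip=np.array(json.load(open("tip.json")))
print("tip px",proj(f,[tip],s))
h=-4.4
for ex in (-1,0,1): print(ex,proj(f,[p+Rt.apply(v) for v in ([ex+23,0,h],[ex+9,0,h],[ex,0,h],[ex-9,0,h],[ex,9,h],[ex,-9,h],[ex,23,h],[ex,-23,h])],s).round(1).tolist())
E
python3 st.py
```

```text
20.225 [533.74 191.45 216.18] [179.92 -24.97   4.99] F tool [0.3 0.4 1.4] M tool [-0.01 -0.39  0.01] tip in tool [ 0.44 -0.7  47.84] 43.7 45.0
[[ 44  32  27  50  67  63  74 122 133 134 136 136 135 135 136 135 133 132 133 132 132 133 133 131 127 133 140 124 106 114 117  45  25  31]
 [ 45  28  20  49  69  65 109 136 136 138 134 135 134 132 135 131 130 131 132 129 130 131 133 132 134 137 138 140 112 115 119  41  23  26]
 [ 45  27  28  46  69  91 133 135 136 132 134 131 134 130 130 131 130 134 134 134 133 134 137 136 137 137 138 142 135 111 117  38  23  27]
 [ 36  17  25  44  66 116 131 134 133 131 131 131 130 131 135 134 132 135 134 134 135 137 138 138 137 136 133 135 136 110 115  33  25  26]
 [ 33  29  15  42  71 125 134 133 133 135 135 132 133 136 133 136 134 136 135 135 140 133 135 133 136 137 136 136 136  96 113  23  18  19]
 [ 29  25  18  44  90 130 132 134 135 135 135 137 135 134 136 134 133 115 110 126 126 130 133 135 136 138 136 136 105  83  99  34  28  22]
 [ 25  30  29  42 112 133 136 135 136 138 135 139 139 137 130 112  90 104  98  90  84  87 101 108 107 125 126 120  80  78  
[... 2673 characters left out ...]
1  80  89  89  79  75  76  77  78  78  76  79  78  78  77  80  83  82  80  80  78  77  77  76 100 149 151 109  13  21  14]]
tip px [[263.91500613 215.94144059]]
-1 [[265.1, 210.1], [265.1, 235.6], [265.1, 251.3], [265.1, 266.6], [282.1, 251.3], [248.0, 251.3], [308.5, 251.3], [221.6, 251.2]]
0 [[265.1, 208.2], [265.1, 233.8], [265.1, 249.6], [265.1, 264.9], [282.1, 249.6], [248.0, 249.6], [308.6, 249.5], [221.5, 249.5]]
1 [[265.1, 206.3], [265.1, 232.0], [265.1, 247.9], [265.1, 263.3], [282.2, 247.9], [248.0, 247.9], [308.7, 247.8], [221.5, 247.8]]
20.275 [533.69 191.55 216.21] [179.93 -24.98   4.99] F tool [-0.5 -0.7  0.8] M tool [-0.08 -0.46  0.01] tip in tool [ 0.46 -0.6  47.88] 43.3 45.0
```

Call:
send_rows([
  {"tx":0.0006,"ty":-0.0007,"tz":0.02,"rx":0,"ry":0,"rz":0,"gripper":1},
  {"tx":0,"ty":0,"tz":0.035,"rx":0,"ry":0,"rz":0,"gripper":1},
  {"tx":0,"ty":0,"tz":0.02,"rx":0,"ry":0,"rz":0,"gripper":1},
  {"tx":0,"ty":0,"tz":0.011,"rx":0,"ry":0,"rz":0,"gripper":1},
  {"tx":0,"ty":0,"tz":0,"rx":0,"ry":0,"rz":0,"gripper":1},
  {"tx":0,"ty":0,"tz":0,"rx":0,"ry":0,"rz":0,"gripper":1},
  {"tx":0,"ty":0,"tz":0,"rx":0,"ry":0,"rz":0,"gripper":1},
])

```text
time_s: 21.15
ee_pos: [552.1, 193.7, 178.0]
ee_rot: [179.9, -25.0, 5.0]
force: [-0.2, -1.0, -0.3]
gripper_width: 43.2
gripper_force: 45.0
```

```bash
python3 st.py
python3 - <<'E'
from workcell import env
from h import *
f,s=grab(env,"wrist","w11"); np.set_printoptions(linewidth=250,threshold=10**6)
g=f["frame"].sum(2)//3
print(g[228:272:2,240:292:2])
E
python3 st.py
```

```text
21.15 [552.11 193.71 177.96] [179.94 -25.04   5.01] F tool [-0.3  1.   0.1] M tool [ 0.03 -0.49 -0.01] tip in tool [-0.2   0.01  5.38] 43.2 45.0
[[131 129 135 133 132 133 132 132 133 133 131 133 135 135 136 138 137 137 135 135 138 138 139 136 135 135]
 [131 133 133 129 134 133 133 136 135 136 134 133 138 137 135 138 134 139 134 134 134 134 133 137 134 132]
 [134 136 135 136 136 136 135 137 137 136 132 131 133 129 124 126 131 128 135 135 137 136 136 134 136 136]
 [137 133 137 137 138 135 136 138 131 123 108  96  96  91  81  82  81  84 101 106 109 106 112 129 126 128]
 [138 139 134 138 134 136 134 124 121  88  80  74  78  79  77  73  76  75  79  78  81  74  81  82  86  85]
 [136 136 136 136 139 133 110 118 106  76  79  78  78  78  75  74  77  79  77  73  78  79  82  78  77  78]
 [136 132 135 137 136 109  79 125  96  74  79  80  76  76  74  77  76  76  79  68  75  78  78  79  80  76]
 [136 135 134 136 124  76  70 106  84  80  77  78  76  77  79  78  77  76  78  65  71  79  78  80  80  81]
 [136 133 135 131 104  63  64  79  75  78  75  72  75  76  78  73  78  78  78  77  92  76  80  79  
[... 843 characters left out ...]
 80  78  80  79  76]
 [ 93  99  83  77  95 138 127 112  78  58  60  61  63  61  58  60  63  66  72  76  78  79  78  78  81  78]
 [132 132 127 119 123 133 137 137  95  62  62  63  64  64  63  69  75  80  82  78  78  81  79  80  80  78]
 [133 132 133 131 132 133 128 136 101  80  80  80  77  78  78  83  82  77  79  77  77  76  73  78  77  72]
 [132 133 132 135 134 134 131 126  87  79  83  82  82  80  82  79  77  74  77  80  77  79  77  79  76  78]
 [ 93 104 126 126 125 126 130 124  78  77  77  78  80  78  78  76  80  82  73  78  79  75  76  79  77  77]]
21.2 [552.06 193.68 177.89] [179.94 -25.03   5.01] F tool [ 0.1  0.6 -0.1] M tool [-0.02 -0.47  0.04] tip in tool [-0.12 -0.02  5.34] 43.6 45.0
```

Call:
send_rows([
  {"tx":-0.0004,"ty":0.0007,"tz":0.004,"rx":0,"ry":0,"rz":0,"gripper":1},
  {"tx":0,"ty":0,"tz":0.004,"rx":0,"ry":0,"rz":0,"gripper":1},
  {"tx":0,"ty":0,"tz":0.004,"rx":0,"ry":0,"rz":0,"gripper":1},
  {"tx":0,"ty":0,"tz":0.004,"rx":0,"ry":0,"rz":0,"gripper":1},
  {"tx":0,"ty":0,"tz":0.004,"rx":0,"ry":0,"rz":0,"gripper":1},
  {"tx":0,"ty":0,"tz":0.002,"rx":0,"ry":0,"rz":0,"gripper":1},
])

```text
time_s: 21.95
ee_pos: [556.5, 193.6, 167.2]
ee_rot: [179.9, -25.0, 5.0]
force: [-0.6, -0.3, -0.3]
gripper_width: 43.4
gripper_force: 45.0
```

```bash
python3 st.py
```

```text
21.95 [556.47 193.6  167.15] [179.92 -24.97   5.01] F tool [-0.7  0.3 -0. ] M tool [ 0.01 -0.47  0.04] tip in tool [ 0.44 -0.46 -6.25] 43.4 45.0
```

Call:
send_rows([
  {"tx":0,"ty":0,"tz":0.006,"rx":0,"ry":0,"rz":0,"gripper":1},
  {"tx":0,"ty":0,"tz":0.006,"rx":0,"ry":0,"rz":0,"gripper":1},
  {"tx":0,"ty":0,"tz":0.006,"rx":0,"ry":0,"rz":0,"gripper":1},
  {"tx":0,"ty":0,"tz":0.006,"rx":0,"ry":0,"rz":0,"gripper":1},
  {"tx":0,"ty":0,"tz":0.006,"rx":0,"ry":0,"rz":0,"gripper":1},
])

```text
time_s: 22.58
ee_pos: [564.1, 194.6, 155.2]
ee_rot: [180.0, -25.2, 5.0]
force: [-0.4, -0.1, 7.8]
gripper_width: 43.2
gripper_force: 45.0
```

```bash
python3 st.py
```

```text
22.575 [564.12 194.61 155.18] [179.98 -25.19   5.01] F tool [ 2.9  0.  -7.2] M tool [-0.08  0.03 -0.02] tip in tool [ -1.42  -0.13 -20.35] 43.2 45.0
```

Call:
send_rows([
  {"tx":0,"ty":0,"tz":0.006,"rx":0,"ry":0,"rz":0,"gripper":1},
  {"tx":0,"ty":0,"tz":0.006,"rx":0,"ry":0,"rz":0,"gripper":1},
  {"tx":0,"ty":0,"tz":0.006,"rx":0,"ry":0,"rz":0,"gripper":1},
  {"tx":0,"ty":0,"tz":0.006,"rx":0,"ry":0,"rz":0,"gripper":1},
])

```text
time_s: 23.08
ee_pos: [567.3, 194.3, 142.0]
ee_rot: [179.9, -24.9, 5.0]
force: [1.3, 0.5, -0.5]
gripper_width: 43.4
gripper_force: 45.0
```

```bash
python3 st.py
```

```text
23.075 [567.26 194.35 141.97] [179.9  -24.88   5.01] F tool [ 1.  -0.4  1. ] M tool [-0.02 -0.42 -0.04] tip in tool [  1.22  -0.61 -33.64] 43.4 45.0
```

Call:
send_rows([
  {"tx":0.001,"ty":0,"tz":0.006,"rx":0,"ry":0,"rz":0,"gripper":1},
  {"tx":0,"ty":0,"tz":0.006,"rx":0,"ry":0,"rz":0,"gripper":1},
  {"tx":0,"ty":0,"tz":0.005,"rx":0,"ry":0,"rz":0,"gripper":1},
])

```text
time_s: 23.45
ee_pos: [571.8, 194.9, 134.9]
ee_rot: [179.9, -24.9, 5.0]
force: [-0.1, -0.3, -1.3]
gripper_width: 43.2
gripper_force: 45.0
```

```bash
python3 st.py
python3 - <<'E'
from workcell import env
from h import *
f,s=grab(env,"wrist","w12"); np.set_printoptions(linewidth=250,threshold=10**6)
g=f["frame"].sum(2)//3
print(g[206:272:3,220:312:3])
Rt=mat(s["ee_rot"]);p=np.array(s["ee_pos"]);h=-4.4;ex=.15
print(proj(f,[p+Rt.apply(v) for v in ([ex+23,0,h],[ex,23,h],[ex,-23,h],[7,0,-23],[12,0,-20])],s).round(1).tolist())
E
```

```text
23.45 [571.77 194.87 134.92] [179.92 -24.95   5.01] F tool [-0.6  0.3  1.1] M tool [ 0.02 -0.41 -0.06] tip in tool [  0.11  -0.48 -41.95] 43.2 45.0
[[ 65  65  65  57  72 106 107 111  63  44  70  74  74  71  73  75  73  73  69  73  65  44 102 114 112 113 102 105 114 114 115]
 [ 66  68  65  55  77 102  91  98  35  59  70  78  94  98 101 100 101 104  91  76  72  67  66 111 111 112 103 107 114 110 113]
 [ 65  71  68  59  77  73  65  53  52  80 111 134 141 147 145 146 144 145 145 131 107  86  66 108 113 112 105 106 113 115 111]
 [ 67  69  65  60  66  67  64  90 124 139 139 140 136 137 135 137 135 130 135 140 141 142 125 104 111 110 104 106 113 115 113]
 [ 67  62  67  60  63  63 100 136 138 137 137 135 135 133 132 133 136 135 137 138 137 135 139 137  96 110  99 105 115 111 110]
 [ 32  47  67  60  67 104 135 134 133 133 138 132 138 133 135 136 136 135 136 132 134 134 129 134 137 111  94 104 114  54  42]
 [ 23  44  65  67 112 137 138 139 137 135 134 136 134 130 135 133 134 133 131 134 134 137 139 138 137 141 110 109 113  41  32]
 [ 26  44  69 105 135 133 131 132 131 134 130 131 132 134 131 1
[... 1223 characters left out ...]
6  77  74  77  76  80  77  55  59  49  57  68  65  68  29  56  55  64  80  78  77  80  78  78  76  77  21  17]
 [ 31  28  87 104  98  83  76  76  78  74  53  55  45  14  21  15  21  20  58  57  66  82  80  79  79  77  79  75  70  27  25]
 [ 13  31  95 132 122  97  77  78  76  75  55  60  52  42  54  54  49  37  61  57  62  80  80  81  79  80  75  78  79  26  24]
 [ 20  28  85 120  75  78  79  80  78  75  52  55  58  57  59  57  61  55  57  54  56  80  77  79  79  76  75  80  97  17  17]
 [ 22  19  66  86  78  78  78  79  81  66  54  56  60  55  62  60  56  59  57  59  58  78  75  78  81  79  77 106  94  10  22]]
[[265.1, 207.9], [308.6, 249.3], [221.5, 249.2], [265.2, 252.8], [265.2, 240.5]]
```

Call:
send_rows([
  {"tx":0,"ty":0,"tz":0,"rx":0,"ry":0,"rz":0,"gripper":-1},
  {"tx":0,"ty":0,"tz":0,"rx":0,"ry":0,"rz":0,"gripper":-1},
  {"tx":0,"ty":0,"tz":0,"rx":0,"ry":0,"rz":0,"gripper":-1},
  {"tx":0,"ty":0,"tz":-0.02,"rx":0,"ry":0,"rz":0,"gripper":-1},
  {"tx":0,"ty":0,"tz":-0.05,"rx":0,"ry":0,"rz":0,"gripper":-1},
  {"tx":0,"ty":0,"tz":-0.06,"rx":0,"ry":0,"rz":0,"gripper":-1},
  {"tx":0,"ty":0,"tz":-0.04,"rx":0,"ry":0,"rz":0,"gripper":-1},
  {"tx":0,"ty":0,"tz":0,"rx":0,"ry":0,"rz":0,"gripper":-1},
])

```text
time_s: 24.5
ee_pos: [536.5, 192.3, 214.9]
ee_rot: [-180.0, -25.2, 5.0]
force: [-0.8, 0.3, -0.5]
gripper_width: 91.5
gripper_force: 0.0
```

```bash
python3 st.py
python3 - <<'E'
from workcell import env
from h import *
f,s=grab(env,"wrist","w13"); cv2.imwrite("pics/w13c.png",cv2.resize(f["frame"][130:250,190:340],(750,600),interpolation=cv2.INTER_CUBIC)[:,:,::-1])
r,P,Q=rows(s["ee_pos"],mat(s["ee_rot"]),[441,-69,110],mat([180,0,2]),12,-1)
for x in r: print(json.dumps(x))
E
```

```text
24.5 [536.51 192.34 214.91] [-179.98  -25.23    4.99] F tool [-0.9 -0.4  0.1] M tool [-0.   -0.38 -0.08] tip in tool [-1.800e+00  3.000e-02  4.548e+01] 91.5 0.0
{"tx": -0.0252, "ty": 0.042, "tz": 0.0074, "rx": -0.0019, "ry": -0.0701, "rz": 0.0082, "gripper": -1}
{"tx": -0.0248, "ty": 0.0421, "tz": 0.0084, "rx": -0.0019, "ry": -0.07, "rz": 0.0082, "gripper": -1}
{"tx": -0.0242, "ty": 0.0422, "tz": 0.0093, "rx": -0.0019, "ry": -0.0701, "rz": 0.0082, "gripper": -1}
{"tx": -0.0237, "ty": 0.0423, "tz": 0.0103, "rx": -0.0019, "ry": -0.0701, "rz": 0.0082, "gripper": -1}
{"tx": -0.0232, "ty": 0.0424, "tz": 0.0111, "rx": -0.0018, "ry": -0.0701, "rz": 0.0082, "gripper": -1}
{"tx": -0.0225, "ty": 0.0425, "tz": 0.0121, "rx": -0.0019, "ry": -0.07, "rz": 0.0082, "gripper": -1}
{"tx": -0.0219, "ty": 0.0425, "tz": 0.0128, "rx": -0.0019, "ry": -0.0701, "rz": 0.0082, "gripper": -1}
{"tx": -0.0212, "ty": 0.0427, "tz": 0.0138, "rx": -0.0019, "ry": -0.0701, "rz": 0.0081, "gripper": -1}
{"tx": -0.0205, "ty": 0.0427, "tz": 0.0145, "rx": -0.0019, "ry": -0.0701, "rz": 0.0082, "gripper": -1}
{"tx": -0.0198, "ty": 0.0428, "tz": 0.0153, "rx": -0.0019, "ry": -0.07, "rz": 0.0082, "gripper": -1}
{"tx": -0.0191, "ty": 0.0428, "tz": 0.0161, "rx": -0.0019, "ry": -0.0701, "rz": 0.0082, "gripper": -1}
{"tx": -0.0182, "ty": 0.0429, "tz": 0.0167, "rx": -0.0019, "ry": -0.0701, "rz": 0.0082, "gripper": -1}
```

View pics/w13c.png

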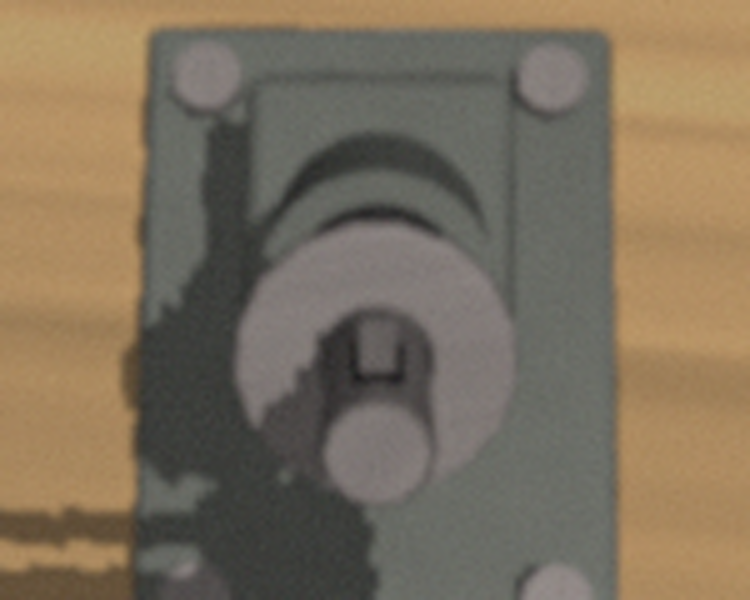

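The washer sits flat on the spindle below the catch, which is out (leaf at (265,201), tip at (265,220)). Next is the bushing.

Call:
send_rows([
  {"tx":-0.0252,"ty":0.042,"tz":0.004,"rx":-0.0019,"ry":-0.07,"rz":0.0082,"gripper":-1},
  {"tx":-0.0248,"ty":0.042,"tz":0.004,"rx":-0.0019,"ry":-0.07,"rz":0.0082,"gripper":-1},
  {"tx":-0.0242,"ty":0.042,"tz":0.009,"rx":-0.0019,"ry":-0.07,"rz":0.0082,"gripper":-1},
  {"tx":-0.0237,"ty":0.0423,"tz":0.0103,"rx":-0.0019,"ry":-0.07,"rz":0.0082,"gripper":-1},
  {"tx":-0.0232,"ty":0.0424,"tz":0.0111,"rx":-0.0018,"ry":-0.07,"rz":0.0082,"gripper":-1},
  {"tx":-0.0225,"ty":0.0425,"tz":0.0121,"rx":-0.0019,"ry":-0.07,"rz":0.0082,"gripper":-1},
  {"tx":-0.0219,"ty":0.0425,"tz":0.0128,"rx":-0.0019,"ry":-0.07,"rz":0.0082,"gripper":-1},
  {"tx":-0.0212,"ty":0.0427,"tz":0.0138,"rx":-0.0019,"ry":-0.07,"rz":0.0081,"gripper":-1},
  {"tx":-0.0205,"ty":0.0427,"tz":0.0175,"rx":-0.0019,"ry":-0.07,"rz":0.0082,"gripper":-1},
  {"tx":-0.0198,"ty":0.0428,"tz":0.0183,"rx":-0.0019,"ry":-0.07,"rz":0.0082,"gripper":-1},
  {"tx":-0.0191,"ty":0.0428,"tz":0.018,"rx":-0.0019,"ry":-0.07,"rz":0.0082,"gripper":-1},
  {"tx":-0.0182,"ty":0.0429,"tz":0.0167,"rx":-0.0019,"ry":-0.07,"rz":0.0082,"gripper":-1},
])

```text
time_s: 26.05
ee_pos: [438.1, -70.3, 106.9]
ee_rot: [179.9, 0.4, 2.0]
force: [0.2, 0.4, -0.7]
gripper_width: 91.1
gripper_force: 0.0
```

Call:
send_rows([
  {"tx":0,"ty":0,"tz":0,"rx":0,"ry":0,"rz":0,"gripper":-1},
  {"tx":0,"ty":0,"tz":0,"rx":0,"ry":0,"rz":0,"gripper":-1},
  {"tx":0,"ty":0,"tz":0,"rx":0,"ry":0,"rz":0,"gripper":-1},
])

```text
time_s: 26.42
ee_pos: [439.0, -68.9, 108.3]
ee_rot: [179.9, 0.2, 2.0]
force: [0.2, 0.4, -0.6]
gripper_width: 91.6
gripper_force: 0.0
```

```bash
python3 st.py
python3 - <<'E'
from workcell import env
from h import *
f,s=grab(env,"wrist","w14")
for o in rings(f,s,0,75,245):
  print(o[0])
  for e in o[1]: print(e,onz(f,[e[0]],23,s)[0].round(1))
print(proj(f,[[440.7,-67.5,23],[440.7+20,-67.5,23],[440.7-20,-67.5,23]],s))
E
```

```text
26.425 [439.03 -68.95 108.34] [179.91   0.18   2.02] F tool [ 0.2 -0.4  0.6] M tool [-0.03 -0.2   0.03] tip in tool [ 124.18 -258.48  -65.48] 91.6 0.0
[0, 0, 16, 85, 913]
[array([ 6.4, 66.1]), array([ 12.8, 124.6]), np.float64(176.5)] [537.4 129.7  23. ]
[240, 170, 52, 53, 1855]
[array([265.8, 195.8]), array([50., 52.]), np.float64(179.3)] [442.4 -69.8  23. ]
[array([265.9, 195.1]), array([17. , 21.8]), np.float64(84.6)] [442.9 -69.8  23. ]
[[262.77223598 197.78885081]
 [263.68490597 172.48319714]
 [261.89892838 222.05208764]]
```

Call:
send_rows([
  {"tx":0.0034,"ty":0.0012,"tz":0.04,"rx":0,"ry":0.006,"rz":0,"gripper":-1},
  {"tx":0,"ty":0,"tz":0.06,"rx":0,"ry":0,"rz":0,"gripper":-1},
  {"tx":0,"ty":0,"tz":0.05,"rx":0,"ry":0,"rz":0,"gripper":-1},
  {"tx":0,"ty":0,"tz":0.03,"rx":0,"ry":0,"rz":0,"gripper":-1},
  {"tx":0,"ty":0,"tz":0.015,"rx":0,"ry":0,"rz":0,"gripper":-1},
  {"tx":0,"ty":0,"tz":0.008,"rx":0,"ry":0,"rz":0,"gripper":-1},
  {"tx":0,"ty":0,"tz":0,"rx":0,"ry":0,"rz":0,"gripper":-1},
  {"tx":0,"ty":0,"tz":0,"rx":0,"ry":0,"rz":0,"gripper":0},
])

```text
time_s: 27.48
ee_pos: [440.9, -70.3, 7.2]
ee_rot: [179.9, -0.0, 2.0]
force: [0.2, -0.1, -0.6]
gripper_width: 83.9
gripper_force: 0.0
```

```bash
python3 st.py
```

```text
27.475 [440.91 -70.31   7.18] [ 1.7989e+02 -3.0000e-02  1.9800e+00] F tool [0.2 0.1 0.6] M tool [-0.01 -0.15  0.01] tip in tool [ 122.43 -259.79 -166.27] 83.9 0.0
```

Call:
send_rows([
  {"tx":0,"ty":0,"tz":0.002,"rx":0,"ry":0,"rz":0,"gripper":1},
  {"tx":0,"ty":0,"tz":0,"rx":0,"ry":0,"rz":0,"gripper":1},
  {"tx":0,"ty":0,"tz":0,"rx":0,"ry":0,"rz":0,"gripper":1},
  {"tx":0,"ty":0,"tz":0,"rx":0,"ry":0,"rz":0,"gripper":1},
  {"tx":0,"ty":0,"tz":0,"rx":0,"ry":0,"rz":0,"gripper":1},
  {"tx":0,"ty":0,"tz":0,"rx":0,"ry":0,"rz":0,"gripper":1},
  {"tx":0,"ty":0,"tz":0,"rx":0,"ry":0,"rz":0,"gripper":1},
  {"tx":0,"ty":0,"tz":0,"rx":0,"ry":0,"rz":0,"gripper":1},
  {"tx":0,"ty":0,"tz":0,"rx":0,"ry":0,"rz":0,"gripper":1},
], grip_force=45)

```text
time_s: 28.6
ee_pos: [440.5, -70.3, 5.7]
ee_rot: [179.9, 0.0, 2.0]
force: [-0.4, -0.8, 0.4]
gripper_width: 39.1
gripper_force: 45.0
```

```bash
python3 st.py
python3 - <<'E'
from workcell import env
from h import *
s=env.state(); p=np.array(s["ee_pos"])+[0,0,100]
r,P,Q=rows(p,mat(s["ee_rot"]),[534,192,216],mat([180,-25,5]),12,1)
for x in r: print(json.dumps(x))
E
```

```text
28.6 [440.46 -70.27   5.69] [1.799e+02 4.000e-02 1.980e+00] F tool [-0.4  0.8 -0.4] M tool [-0.04 -0.18 -0.01] tip in tool [ 122.66 -259.78 -167.85] 39.1 45.0
{"tx": 0.0171, "ty": -0.0431, "tz": -0.0185, "rx": 0.0021, "ry": 0.0695, "rz": -0.0082, "gripper": 1}
{"tx": 0.0179, "ty": -0.0431, "tz": -0.0178, "rx": 0.0021, "ry": 0.0696, "rz": -0.0082, "gripper": 1}
{"tx": 0.0187, "ty": -0.043, "tz": -0.017, "rx": 0.0021, "ry": 0.0695, "rz": -0.0082, "gripper": 1}
{"tx": 0.0196, "ty": -0.0429, "tz": -0.0164, "rx": 0.0021, "ry": 0.0696, "rz": -0.0082, "gripper": 1}
{"tx": 0.0203, "ty": -0.0429, "tz": -0.0155, "rx": 0.0021, "ry": 0.0695, "rz": -0.0082, "gripper": 1}
{"tx": 0.021, "ty": -0.0428, "tz": -0.0148, "rx": 0.0021, "ry": 0.0696, "rz": -0.0082, "gripper": 1}
{"tx": 0.0217, "ty": -0.0427, "tz": -0.0139, "rx": 0.0021, "ry": 0.0695, "rz": -0.0082, "gripper": 1}
{"tx": 0.0224, "ty": -0.0426, "tz": -0.0131, "rx": 0.0021, "ry": 0.0695, "rz": -0.0082, "gripper": 1}
{"tx": 0.0231, "ty": -0.0426, "tz": -0.0122, "rx": 0.0021, "ry": 0.0696, "rz": -0.0082, "gripper": 1}
{"tx": 0.0237, "ty": -0.0425, "tz": -0.0113, "rx": 0.0021, "ry": 0.0695, "rz": -0.0082, "gripper": 1}
{"tx": 0.0242, "ty": -0.0424, "tz": -0.0104, "rx": 0.0021, "ry": 0.0696, "rz": -0.0083, "gripper": 1}
{"tx": 0.0248, "ty": -0.0422, "tz": -0.0094, "rx": 0.0022, "ry": 0.0695, "rz": -0.0082, "gripper": 1}
```

Bushing gripped, with its bottom 2.7 mm beyond the TCP.

Call:
send_rows([
  {"tx":0,"ty":0,"tz":-0.04,"rx":0,"ry":0,"rz":0,"gripper":1},
  {"tx":0,"ty":0,"tz":-0.08,"rx":0,"ry":0,"rz":0,"gripper":1},
  {"tx":0,"ty":0,"tz":-0.08,"rx":0,"ry":0,"rz":0,"gripper":1},
], grip_force=55)

```text
time_s: 28.98
ee_pos: [439.9, -70.0, 106.3]
ee_rot: [179.9, 0.1, 2.0]
force: [0.1, 0.2, -1.3]
gripper_width: 38.9
gripper_force: 55.0
```

Call:
send_rows([
  {"tx":0.0171,"ty":-0.0431,"tz":-0.0185,"rx":0.002,"ry":0.0695,"rz":-0.0082,"gripper":1},
  {"tx":0.0179,"ty":-0.0431,"tz":-0.0178,"rx":0.002,"ry":0.0695,"rz":-0.0082,"gripper":1},
  {"tx":0.0187,"ty":-0.043,"tz":-0.017,"rx":0.002,"ry":0.0695,"rz":-0.0082,"gripper":1},
  {"tx":0.0196,"ty":-0.0429,"tz":-0.0164,"rx":0.002,"ry":0.0695,"rz":-0.0082,"gripper":1},
  {"tx":0.0203,"ty":-0.0429,"tz":-0.0155,"rx":0.002,"ry":0.0695,"rz":-0.0082,"gripper":1},
  {"tx":0.021,"ty":-0.0428,"tz":-0.0148,"rx":0.002,"ry":0.0695,"rz":-0.0082,"gripper":1},
  {"tx":0.0217,"ty":-0.0427,"tz":-0.0139,"rx":0.002,"ry":0.0695,"rz":-0.0082,"gripper":1},
  {"tx":0.0224,"ty":-0.0426,"tz":-0.0131,"rx":0.002,"ry":0.0695,"rz":-0.0082,"gripper":1},
  {"tx":0.0231,"ty":-0.0426,"tz":-0.0122,"rx":0.002,"ry":0.0695,"rz":-0.0082,"gripper":1},
  {"tx":0.0237,"ty":-0.0425,"tz":-0.0113,"rx":0.002,"ry":0.0695,"rz":-0.0082,"gripper":1},
  {"tx":0.0242,"ty":-0.0424,"tz":-0.0104,"rx":0.002,"ry":0.0695,"rz":-0.0082,"gripper":1},
  {"tx":0.0248,"ty":-0.0422,"tz":-0.0094,"rx":0.002,"ry":0.0695,"rz":-0.0082,"gripper":1},
])

```text
time_s: 30.48
ee_pos: [533.5, 192.6, 215.3]
ee_rot: [179.9, -24.9, 5.0]
force: [-1.3, 0.4, -1.0]
gripper_width: 38.6
gripper_force: 55.0
```

Call:
send_rows([
  {"tx":0,"ty":0,"tz":0,"rx":0,"ry":0,"rz":0,"gripper":1},
  {"tx":0,"ty":0,"tz":0,"rx":0,"ry":0,"rz":0,"gripper":1},
  {"tx":0,"ty":0,"tz":0,"rx":0,"ry":0,"rz":0,"gripper":1},
  {"tx":0,"ty":0,"tz":0,"rx":0,"ry":0,"rz":0,"gripper":1},
  {"tx":0,"ty":0,"tz":0,"rx":0,"ry":0,"rz":0,"gripper":1},
  {"tx":0,"ty":0,"tz":0,"rx":0,"ry":0,"rz":0,"gripper":1},
])

```text
time_s: 31.22
ee_pos: [534.1, 192.0, 215.9]
ee_rot: [180.0, -25.0, 5.0]
force: [-0.2, 0.5, -2.2]
gripper_width: 38.9
gripper_force: 55.0
```

```bash
python3 st.py
python3 - <<'E'
from workcell import env
from h import *
f,s=grab(env,"wrist","w15"); np.set_printoptions(linewidth=250,threshold=10**6)
Rt=mat(s["ee_rot"]);p=np.array(s["ee_pos"])
g=f["frame"].sum(2)//3
print(g[212:276:2,220:312:3])
tip=np.array(json.load(open("tip.json")))
print("tip px",proj(f,[tip],s))
h=-17.3
for ex in (-1,0,1): print(ex,proj(f,[p+Rt.apply(v) for v in ([ex+20,0,h],[ex+9,0,h],[ex,0,h],[ex-9,0,h],[ex,9,h],[ex,-9,h],[ex,20,h],[ex,-20,h])],s).round(1).tolist())
E
```

```text
31.225 [534.08 192.01 215.88] [179.96 -24.98   4.99] F tool [-1.1 -0.5  2. ] M tool [-0.02 -0.58  0.02] tip in tool [ 0.21 -0.14 47.4 ] 38.9 55.0
[[ 68  67  65  65  64  68  66  77  79  79  77  72  90  86  91  91  99  98  91 125 133 135 132 118 117 115 116 117 112 115 113]
 [ 63  66  68  63  65  68  66  69  79  76  72  73  71  70  75  77  78  75  78  97 122 133 127 114 117 119 117 116 114 117 116]
 [ 64  66  64  62  65  64  68  65  72  67  72  69  75  75  76  74  77  81  82  80  88 114 110 115 116 116 115 117 114 116 111]
 [ 48  66  65  64  65  62  66  68  62  68  67  71  76  79  78  81  78  78  82  82  84  85  88 114 117 117 118 116 116 104  59]
 [ 42  44  43  69  67  66  67  61  66  67  70  74  74  80  83  79  82  82  83  82  85  82  80  99 116 116 116 108  66  65  50]
 [ 40  19  23  64  64  65  59  60  66  67  73  70  77  85  82  80  81  81  82  78  82  84  80  80 108 118 112 104  24  22  44]
 [ 35  31  21  70  67  63  57  64  65  65  73  85 105 120 118 123 118 113 104  85  83  83  82  81  91 116 120 107  23  29  42]
 [ 32  30  19  64  65  55  60  66  70  81  99 123 135 137 139 139
[... 2841 characters left out ...]
1  14   5  17]
 [ 20  22  26 110 121 129 125 130 128 135 123  88  65  63  61  60  58  61  57  64  76  79  76  74  79  77  78  54   7  18  22]
 [ 23  22  16  90  97  89  89  93  91 120 127 102  70  63  62  59  58  61  61  72  75  78  78  78  79  78  76  33  16  14  15]]
tip px [[264.75267115 216.47459449]]
-1 [[265.2, 224.6], [265.1, 245.8], [265.1, 262.6], [265.1, 278.7], [283.4, 262.6], [246.9, 262.5], [305.6, 262.5], [224.6, 262.4]]
0 [[265.2, 222.6], [265.1, 243.9], [265.1, 260.7], [265.1, 276.9], [283.4, 260.7], [246.8, 260.7], [305.7, 260.7], [224.5, 260.6]]
1 [[265.2, 220.7], [265.1, 242.0], [265.1, 258.9], [265.1, 275.2], [283.4, 258.9], [246.8, 258.9], [305.8, 258.8], [224.5, 258.8]]
```

Call:
send_rows([
  {"tx":0,"ty":0,"tz":0.02,"rx":0,"ry":0,"rz":0,"gripper":1},
  {"tx":0,"ty":0,"tz":0.034,"rx":0,"ry":0,"rz":0,"gripper":1},
  {"tx":0,"ty":0,"tz":0.02,"rx":0,"ry":0,"rz":0,"gripper":1},
  {"tx":0,"ty":0,"tz":0.008,"rx":0,"ry":0,"rz":0,"gripper":1},
  {"tx":0,"ty":0,"tz":0,"rx":0,"ry":0,"rz":0,"gripper":1},
  {"tx":0,"ty":0,"tz":0,"rx":0,"ry":0,"rz":0,"gripper":1},
  {"tx":0,"ty":0,"tz":0,"rx":0,"ry":0,"rz":0,"gripper":1},
])

```text
time_s: 32.15
ee_pos: [551.5, 193.8, 179.3]
ee_rot: [180.0, -25.0, 5.0]
force: [-0.1, -0.6, -1.9]
gripper_width: 38.6
gripper_force: 55.0
```

```bash
python3 st.py
```

```text
32.15 [551.47 193.78 179.28] [179.98 -25.04   5.  ] F tool [-0.9  0.6  1.6] M tool [-0.05 -0.52 -0.04] tip in tool [-0.19  0.14  6.85] 38.6 55.0
```

Call:
send_rows([
  {"tx":-0.0003,"ty":0.0003,"tz":0.005,"rx":0,"ry":0,"rz":0,"gripper":1},
  {"tx":0,"ty":0,"tz":0.004,"rx":0,"ry":0,"rz":0,"gripper":1},
  {"tx":0,"ty":0,"tz":0.004,"rx":0,"ry":0,"rz":0,"gripper":1},
  {"tx":0,"ty":0,"tz":0.004,"rx":0,"ry":0,"rz":0,"gripper":1},
  {"tx":0,"ty":0,"tz":0.004,"rx":0,"ry":0,"rz":0,"gripper":1},
])

```text
time_s: 32.78
ee_pos: [555.7, 193.9, 169.0]
ee_rot: [180.0, -25.0, 5.0]
force: [-0.2, 0.2, -2.1]
gripper_width: 38.7
gripper_force: 55.0
```

```bash
python3 st.py
```

```text
32.775 [555.7  193.92 168.99] [179.96 -24.98   5.01] F tool [-1.1 -0.2  1.8] M tool [-0.06 -0.52 -0.01] tip in tool [ 0.34 -0.09 -4.26] 38.7 55.0
```

Call:
send_rows([
  {"tx":0,"ty":0,"tz":0.006,"rx":0,"ry":0,"rz":0,"gripper":1},
  {"tx":0,"ty":0,"tz":0.006,"rx":0,"ry":0,"rz":0,"gripper":1},
  {"tx":0,"ty":0,"tz":0.006,"rx":0,"ry":0,"rz":0,"gripper":1},
  {"tx":0,"ty":0,"tz":0.006,"rx":0,"ry":0,"rz":0,"gripper":1},
  {"tx":0,"ty":0,"tz":0.006,"rx":0,"ry":0,"rz":0,"gripper":1},
  {"tx":0,"ty":0,"tz":0.006,"rx":0,"ry":0,"rz":0,"gripper":1},
])

```text
time_s: 33.52
ee_pos: [564.1, 194.7, 154.2]
ee_rot: [180.0, -25.1, 5.0]
force: [0.7, -1.9, 3.5]
gripper_width: 38.6
gripper_force: 55.0
```

```bash
python3 st.py
```

```text
33.525 [564.12 194.71 154.24] [179.99 -25.15   5.01] F tool [ 2.   1.9 -3. ] M tool [-0.37 -0.05 -0.02] tip in tool [ -1.04  -0.03 -21.21] 38.6 55.0
```

Call:
send_rows([
  {"tx":0,"ty":0,"tz":0.006,"rx":0,"ry":0,"rz":0,"gripper":1},
  {"tx":0,"ty":0,"tz":0.006,"rx":0,"ry":0,"rz":0,"gripper":1},
  {"tx":0,"ty":0,"tz":0.006,"rx":0,"ry":0,"rz":0,"gripper":1},
])

```text
time_s: 33.9
ee_pos: [568.1, 195.2, 145.5]
ee_rot: [180.0, -25.1, 5.0]
force: [2.3, -1.9, 4.9]
gripper_width: 38.8
gripper_force: 55.0
```

```bash
python3 st.py
```

```text
33.9 [568.12 195.15 145.5 ] [180.   -25.14   5.01] F tool [ 4.   2.1 -3.5] M tool [-0.34  0.28  0.06] tip in tool [ -0.97   0.06 -30.84] 38.8 55.0
```

Call:
send_rows([
  {"tx":0,"ty":0,"tz":0.005,"rx":0,"ry":0,"rz":0,"gripper":1},
  {"tx":0,"ty":0,"tz":0.005,"rx":0,"ry":0,"rz":0,"gripper":1},
  {"tx":0,"ty":0,"tz":0.004,"rx":0,"ry":0,"rz":0,"gripper":1},
  {"tx":0,"ty":0,"tz":0.004,"rx":0,"ry":0,"rz":0,"gripper":1},
])

```text
time_s: 34.4
ee_pos: [571.4, 195.6, 136.8]
ee_rot: [180.0, -25.1, 5.0]
force: [4.5, -0.7, 5.6]
gripper_width: 39.0
gripper_force: 55.0
```

```bash
python3 st.py
```

```text
34.4 [571.43 195.57 136.81] [180.   -25.06   5.  ] F tool [ 6.4  1.1 -3.2] M tool [-0.13  0.62  0.  ] tip in tool [ -0.36   0.18 -40.11] 39.0 55.0
```

Call:
send_rows([
  {"tx":0.0006,"ty":0,"tz":0.002,"rx":0,"ry":0,"rz":0,"gripper":1},
  {"tx":0,"ty":0,"tz":0.002,"rx":0,"ry":0,"rz":0,"gripper":1},
  {"tx":0,"ty":0,"tz":0.002,"rx":0,"ry":0,"rz":0,"gripper":1},
])

```text
time_s: 34.78
ee_pos: [571.1, 194.9, 132.8]
ee_rot: [179.9, -24.8, 5.0]
force: [-2.5, -0.9, 5.9]
gripper_width: 38.9
gripper_force: 55.0
```

```bash
python3 st.py
```

```text
34.775 [571.09 194.89 132.77] [179.91 -24.8    5.01] F tool [ 0.2  0.7 -6.5] M tool [-0.1  -0.35 -0.1 ] tip in tool [  1.52  -0.39 -43.62] 38.9 55.0
```

Call:
send_rows([
  {"tx":0,"ty":0,"tz":0.002,"rx":0,"ry":0,"rz":0,"gripper":1},
  {"tx":0,"ty":0,"tz":0.002,"rx":0,"ry":0,"rz":0,"gripper":1},
])

```text
time_s: 35.02
ee_pos: [571.4, 194.9, 132.7]
ee_rot: [179.9, -24.8, 5.0]
force: [-13.2, -1.5, 19.0]
gripper_width: 38.5
gripper_force: 55.0
```

```bash
python3 st.py
```

```text
35.025 [571.36 194.87 132.69] [179.92 -24.84   4.97] F tool [ -4.1   0.4 -22.8] M tool [-0.18 -1.17 -0.02] tip in tool [  1.34  -0.43 -43.8 ] 38.5 55.0
```

Call:
send_rows([
  {"tx":0,"ty":0,"tz":0.002,"rx":0,"ry":0,"rz":0,"gripper":1},
  {"tx":0,"ty":0,"tz":0,"rx":0,"ry":0,"rz":0,"gripper":1},
])

```text
time_s: 35.28
ee_pos: [571.4, 194.9, 132.7]
ee_rot: [179.9, -24.9, 5.0]
force: [-14.9, -1.7, 19.4]
gripper_width: 38.8
gripper_force: 55.0
```

```bash
python3 st.py
```

```text
35.275 [571.39 194.92 132.67] [179.93 -24.87   4.96] F tool [ -5.4   0.5 -23.9] M tool [-0.15 -1.28  0.03] tip in tool [  1.34  -0.4  -43.83] 38.8 55.0
```

Call:
send_rows([
  {"tx":0,"ty":0,"tz":-0.003,"rx":0,"ry":0,"rz":0,"gripper":0.9},
  {"tx":0,"ty":0,"tz":0,"rx":0,"ry":0,"rz":0,"gripper":-1},
  {"tx":0,"ty":0,"tz":0,"rx":0,"ry":0,"rz":0,"gripper":-1},
  {"tx":0,"ty":0,"tz":0,"rx":0,"ry":0,"rz":0,"gripper":-1},
  {"tx":0,"ty":0,"tz":0,"rx":0,"ry":0,"rz":0,"gripper":-1},
  {"tx":0,"ty":0,"tz":-0.03,"rx":0,"ry":0,"rz":0,"gripper":-1},
  {"tx":0,"ty":0,"tz":-0.05,"rx":0,"ry":0,"rz":0,"gripper":-1},
  {"tx":0,"ty":0,"tz":-0.05,"rx":0,"ry":0,"rz":0,"gripper":-1},
  {"tx":0,"ty":0,"tz":-0.04,"rx":0,"ry":0,"rz":0,"gripper":-1},
  {"tx":0,"ty":0,"tz":0,"rx":0,"ry":0,"rz":0,"gripper":-1},
  {"tx":0,"ty":0,"tz":0,"rx":0,"ry":0,"rz":0,"gripper":-1},
  {"tx":0,"ty":0,"tz":0,"rx":0,"ry":0,"rz":0,"gripper":-1},
])

```text
time_s: 36.78
ee_pos: [536.9, 192.1, 208.6]
ee_rot: [179.9, -24.9, 5.0]
force: [-0.5, 0.1, -0.5]
gripper_width: 91.2
gripper_force: 0.0
```

```bash
python3 st.py
python3 - <<'E'
from workcell import env
from h import *
np.set_printoptions(linewidth=250,threshold=10**6)
f,s=grab(env,"wrist","w16"); g,_=grab(env,"side","side1")
Rt=mat([180,-25,5]); tip=np.array(json.load(open("tip.json"))); u=-Rt.apply([0,0,1]); X=Rt.apply([1,0,0]); Y=Rt.apply([0,1,0])
def P(h,x,y): return tip+u*(h-75)+x*X+y*Y
print("wrist: tip, bush top c, bush +x, ±y, washer +x, catch foot",proj(f,[P(75,0,0),P(49,0,0),P(49,20,0),P(49,0,20),P(49,0,-20),P(29,23,0),P(52,12,0)],s).round(1).tolist())
print(f["frame"].sum(2)[150:236:2,225:306:3]//3)
ks=("tip","top","bushbot","washbot","seat")
v=[75,49,29,24,0]
print({k:proj(g,[P(h,0,0)]).round(1).tolist()[0] for k,h in zip(ks,v)})
print(g["frame"].sum(2)[144:190:1,232:276:1]//3)
E
```

```text
36.775 [536.88 192.13 208.6 ] [179.93 -24.88   5.02] F tool [-0.6 -0.1  0.3] M tool [-0.09 -0.43 -0.05] tip in tool [ 0.81 -0.27 39.61] 91.2 0.0
wrist: tip, bush top c, bush +x, ±y, washer +x, catch foot [[264.6, 219.6], [264.5, 207.2], [264.5, 180.2], [292.3, 207.2], [236.8, 207.2], [264.5, 170.1], [264.5, 192.2]]
[[ 91  85  80  86  98  90 103 106 103 102 104 100 103 106 102 102 101 104 106 102 103 106  95  98  75  82  94]
 [104 103  78  69  64  91 101  98 104 105 106 103 105 104 103 104 103 101 104 104 104 106  96 101  99  97 100]
 [105 103  65  59  59  92 105 102 104 105 103  94  85  77  80  89 101 104 105 103 104 107  92 104 103 104 104]
 [101 105  64  62  57  92 105 104 102 102  81  59  59  61  60  63  74 102 105 103 105 100  91 105 102 103 100]
 [105 106  58  59  56  96 105 103 104  82  54  58  57  62  58  64  64  71 102 102 103 105  89 103 100 104 102]
 [106 106  63  64  60  94 106 107  87  51  48  57  56  64  66  63  58  63  80 109 106 104  87 105 105 103 101]
 [107 102  58  62  56  91 104 106  58  46  57  72  85  91  90  85  69  64  63  90 106 105  91 103 105 103 100]
 [104 
[... 11650 characters left out ...]
4  64  96 104 104 125 130 130 129 129 130 132 131 128 124 121 124 131 117  67  42  46  48  68  80  87  89  90  92  96  96  93  88  86  94  95  92  90  87  85  80]
 [ 66  97  77  64  95 125 132 132 132 131 130 129 129 129 131 131 129 126 122 123 128 116  67  42  43  47  62  89 100 101  98  97  94  93  81  72  66  76  75  72  71  70  72  72]
 [ 98 127  87  65  97 125 132 132 132 131 131 130 129 130 131 132 131 127 124 121 125 114  67  43  43  45  50  75  86  87  84  81  78  75  73  73  72  72  72  72  72  71  71  72]
 [100 127 112  76  64  97 126 132 132 131 130 130 130 130 130 132 131 129 115 104 107  96  59  43  43  45  46  61  71  73  73  75  75  74  73  72  73  72  73  72  72  72  71  72]]
```

```bash
python3 -c "
from workcell import env
print(env.job_done())"
```

```text
the job is handed in; nothing more can be done
None
```

I threaded the spacer, washer and bushing on in that order, let go of all three and handed the job in at about 37 s. The bushing came up firm about 0.5 mm from its computed home, and in the last wrist image the catch looks out above it; no verdict was returned.

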